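Stand the dryer up and take its temperature

TASK

The beige hearing-aid dryer has been knocked onto its back: stand it upright on the shelf again and let go. Then pick up the infrared thermometer, aim its nose squarely at the middle of the round window on the dryer's front from about 5 cm away, without touching the dryer, and hold it steady there for about two seconds. Lay the thermometer back down wholly on the grey mat with its display upward; drop nothing, and leave the charger, ring dish and pen cup where they are.

Things in the scene. Friction and masses are not known exactly. Their poses are not given: they have to be found in the camera images.
- shelf: Ash shelf board 320 (x) x 820 (y) x 22 mm on a black steel bracket, fixed. Origin: centre of its top face, which lies 80 mm above the work surface. x points away from the robot.
- mat: Grey silicone mat 220 (x) x 130 (y) x 3 mm, fixed flat on the shelf. Origin: centre of its underside, z up.
- dryer: Beige hearing-aid dryer, a box 66 (x, front to back) x 56 (y) x 110 mm (z, tall when upright), 0.4 kg. Heavy base: mass centre 27 mm above the underside, so it tips upright by itself within 45 degrees of upright. Origin: centre of underside; z to the lid end; front with window faces its -x. Starts on its back (+x face down), lid end away from the robot within 0.4 rad.
- window (a point): Centre of the round black sensor window (26 mm across, in a grey 32 mm rim) on the dryer's front face, 72 mm above its underside: at (-33, 0, 72) mm in the dryer's frame. Axes as the dryer's: the window looks along -x.
- thermometer: White wand-shaped infrared thermometer, 150 mm long (x), 0.12 kg: box 115 x 34 (y) x 28 mm (z) from x = -75 to +40 mm, then a grey tapering nose to +75 mm. Origin: centre of its underside, midway along it; +x out of the nose, z out of the display side. Starts on the mat, display up, nose away from the robot within 0.6 rad. Grip it across its width.
- nose (a point): Tip of the thermometer's nose with the dark lens, at (75, 0, 14) mm in the thermometer's frame; it measures straight along +x.
- tail (a point): Middle of the thermometer's rear end, at (-75, 0, 14) mm in its frame.
- charger: White portable charger with hinged lid (shut), 75 x 110 x 29 mm, loose. Origin: centre of its underside. Bystander.
- ring_dish: Clear glass ring dish, 80 mm across, 26 mm high, loose. Origin: centre of its underside. Bystander.
- pen_cup: Bamboo pen cup with a steel spring clip on its rim and pens in it, 72 mm across, 100 mm high (145 mm with pens), loose. Origin: centre of its underside. Bystander.
There are look-alikes about, which are no part of the job. Of the things that look like the thermometer, the largest one is meant. What is shaped like the dryer but yellow is not meant.

How it is judged:
By the outcome, as a careful person would: the job done as asked, in the order asked, and still so for the second after the job is handed in, with the robot touching nothing.
It also fails if it takes over 72 s, if anything falls off the work surface, if the arm or the gripper's body presses on something with over 40 N, if the wrist force passes 120 N, or if a joint passes its speed limit or range.

ROBOT

A 7-joint arm with a two-finger parallel gripper is mounted at the origin on the work surface. World frame = base frame: x ahead of the robot, y to its left, z up, the work surface at z = 0. Lengths are in mm, angles in rad, forces in N, time in s.
With the tool pointing down it reaches from about 425 to 875 mm from the base axis. Payload 8.4 kg.
Tool frame: the origin (TCP) lies midway between the tips of the shut fingers; the grasp point (between the pads) lies 19 mm behind it; y points along the fingers, x is the direction in which the jaws open and shut, and the axes are right-handed (so a half turn about y gives the same grasp; the last joint's range is limited). The gripper opens to 87 mm and grips with 3 to 60 N. Pads are 19 mm wide; open, the fingers measure 117 mm over their backs; the gripper's body (75 mm by 190 mm) begins 51 mm behind the grasp point.
Start: joints at [-1.448, 0.333, 0.04, 1.465, -0.013, 1.343, -0.059], TCP at [142.994, 634.047, 222.546] pointing down, gripper open.
Joint ranges: [-2.58, 2.58], [-0.38, 2.09], [-1.3, 1.39], [0.25, 2.4], [-1.5, 4.64], [0.08, 2.09], [-2.65, 2.65]. Speed limits (rad/s): [2.22, 2.22, 2.79, 2.79, 3.14, 3.14, 3.14].

INTERFACE

Orientations are given as a unit quaternion [x, y, z, w].
In Python, from workcell import * gives the robot as it stands.
- The arm moves only by the tool drive_tool, never from a script. Its argument "plan" is text: rows parted by semicolons, each of 7 numbers parted by spaces: the shift along the tool's x, y, z in mm, then the turn, a rotation vector about the tool's x, y, z in rad, then the gripper command: -1 is shut, 1 is fully open, values between are in proportion. In form: tx ty tz ax ay az grip; .... A call has 1 to 12 rows; each row shifts and turns the pose as measured when the row begins, along the tool's axes as they then stand; what a row does not reach is not made up. A row lasts 1/12 s, in which the tool goes at most 41.7 mm and 7.16 degrees, less where a joint would pass 70% of its speed; a pose out of reach is approached as far as the arm can. A call with a gripper value outside its range is refused whole. The fingers move at their own pace and stop on an object; the grip force is fixed at half the most. Time passes only in rows, so rows that do not move let the fingers close. It gives the time, the measured TCP pose, the force and the opening at its end, in the units of the state.
- read_state(): the state, without advancing time (a new reading comes with each control period).
- snapshot(name): name is "side" or "top"; returns (picture, depth): 384x512x3 uint8, red, green, blue; 384x512 float32, mm along the optical axis (not along the pixel's ray), 0 where there is no reading.
- calibration(name): a dict with "fx", "fy", "cx", "cy" (pixels), "dist_coeffs" ([k1, k2, p1, p2, k3] as OpenCV has them; the pictures are not rectified), "position" and "orientation" of the camera in the world. Camera axes: x right, y up, looking along -z (the intrinsics and any distortion apply to the point x, -y, -z); pixel columns grow to the right and rows downward; lengths in mm; the calibration is good to about 2 mm. A picture is of the moment at which its call begins. calibration takes no time and is no camera call.
- hand_in(): hands the job in, once; it reports no verdict.
The state is a dict: "time_s": time; "q": joint angles; "qd": joint speeds; "joint_efforts": joint torques, N m; "tcp_pos": TCP position; "eef_rot": TCP orientation; "contact_force": force on the tool from outside, world axes, zero at the start; "ft_torque": the same for the moment, N m; "opening": finger opening in mm.
Only numpy, scipy, OpenCV 4.12 (cv2) and the standard library are available. Lean on these libraries where they do the work, as an engineer would, in place of code of your own. Each camera call takes 0.05 s, during which the arm holds its last target. There are 200 camera calls.

## Working session

There is one attempt and no reset: what is moved stays moved. The work goes in short steps, Python scripts to look and compute and a tool call to move; the robot and the scene stay as the last step left them, time stands still between calls to the robot, and variables do not carry over. Pictures are saved under pics/ and viewed, about 8 in all and at most 12, crops included, and the job is handed in when it is done.

Besides the shell and the picture viewer there is one more tool, called after "Emit:" in YAML: its name, and indented under it one key for each argument. drive_tool: Moves the arm, as the interface text tells. Its arguments: {"type":"object","properties":{"plan":{"type":"string"}},"required":["plan"]}

```bash
mkdir -p pics; ls
cat > h.py <<'E'
from workcell import *
import numpy as np, cv2
from scipy.spatial.transform import Rotation as R
def cam(n):
    c=calibration(n); K=np.array([[c['fx'],0,c['cx']],[0,c['fy'],c['cy']],[0,0,1.]])
    return K,np.array(c['dist_coeffs'],float),np.array(c['position']),R.from_quat(c['orientation']).as_matrix()
def rays(n,uv):
    K,d,p,M=cam(n); q=cv2.undistortPoints(np.array(uv,float).reshape(-1,1,2),K,d)[:,0]
    return p,np.c_[q[:,0],-q[:,1],-np.ones(len(q))]@M.T   # scaled so depth=1
def onplane(n,uv,z):
    p,r=rays(n,uv); return p+r*((z-p[2])/r[:,2])[:,None]
def bydepth(n,uv,dep):
    p,r=rays(n,uv); return p+r*np.array([dep[int(v),int(u)] for u,v in uv])[:,None]
def proj(n,P):
    K,d,p,M=cam(n); q=(np.array(P,float).reshape(-1,3)-p)@M; q=q*[1,-1,-1]
    return cv2.projectPoints(q,np.zeros(3),np.zeros(3),K,d)[0][:,0]
def save(name,im): cv2.imwrite('pics/'+name+'.png',im[:,:,::-1])
E
python3 - <<'E'
from h import *
s=read_state(); print({k:np.round(v,3).tolist() for k,v in s.items()})
for n in ('top','side'):
    im,d=snapshot(n); np.savez(n+'0.npz',im=im,d=d); c=calibration(n); print(n,c)
    save(n+'0',im)
E
```

```text
pics
{'time_s': 0.0, 'q': [-1.448, 0.334, 0.04, 1.466, -0.013, 1.343, -0.059], 'qd': [0.002, 0.0, -0.0, -0.001, 0.001, -0.002, 0.001], 'joint_efforts': [-0.001, -65.636, 1.335, -40.381, -0.06, 0.044, 0.0], 'tcp_pos': [142.919, 633.59, 221.634], 'eef_rot': [0.553, 0.441, -0.442, -0.552], 'contact_force': [0.478, 0.404, -0.582], 'ft_torque': [-0.039, -0.031, -0.042], 'opening': 86.802}
top {'fx': 406.3761250648307, 'fy': 406.3761250648307, 'cx': 259.39900381929755, 'cy': 185.6962772910703, 'dist_coeffs': array([-0.00408837,  0.        ,  0.        ,  0.        ,  0.        ]), 'position': array([ 454.39968035,   63.88182496, 1042.67159535]), 'orientation': array([-0.00636506,  0.00652042,  0.70929484, -0.70485304])}
side {'fx': 419.16386326497775, 'fy': 419.16386326497775, 'cx': 254.46994895859834, 'cy': 186.9198609487338, 'dist_coeffs': array([-0.11894936,  0.        ,  0.        ,  0.        ,  0.        ]), 'position': array([ 202.35713924, -779.19918408,  949.02514009]), 'orientation': array([ 0.38562523, -0.06151486, -0.15227918,  0.90792079])}
```

View pics/top0.png

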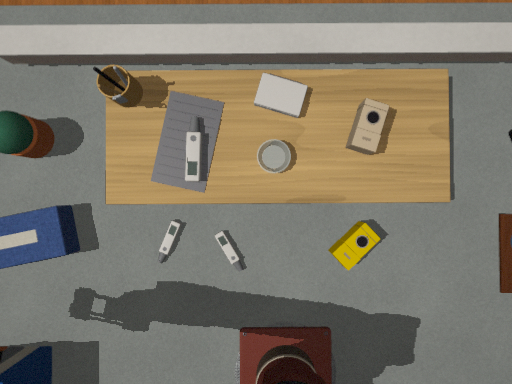

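View pics/side0.png

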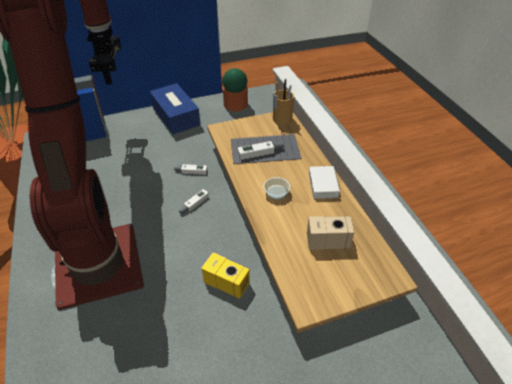

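Run:
```python
from h import *
z=np.load('top0.npz'); im,d=z['im'],z['d']
hsv=cv2.cvtColor(im,cv2.COLOR_RGB2HSV)
def big(m,roi):
    x0,y0,x1,y1=roi; k=np.zeros_like(m); k[y0:y1,x0:x1]=m[y0:y1,x0:x1]
    cs=cv2.findContours(k,cv2.RETR_EXTERNAL,cv2.CHAIN_APPROX_NONE)[0]; return max(cs,key=cv2.contourArea)
# heights from depth
K,D,p,M=cam('top')
vv,uu=np.mgrid[:384,:512]; _,r=rays('top',np.c_[uu.ravel(),vv.ravel()])
P=(p+r*d.reshape(-1,1)).reshape(384,512,3); Z=P[...,2]
for n,(u,v) in dict(shelf=(320,180),mat=(170,165),dry=(368,135),win=(373,117),th=(192,160),chg=(280,95),cup=(120,85),wall=(300,40),y=(350,255),t2=(170,240),t3=(228,248)).items(): print(n,P[v,u].round())
for n,roi,lo,hi,zz in (('dryer',(335,85,400,165),130,165,146),('therm',(175,105,215,190),95,130,111),('charger',(245,65,315,125),95,130,109),('dish',(250,130,300,180),90,125,106),('cup',(90,60,145,115),130,250,180)):
    m=((Z>lo)&(Z<hi)).astype(np.uint8)*255; c=big(m,roi)[:,0]
    W=onplane('top',c,zz)[:,:2].astype(np.float32); b=cv2.minAreaRect(W); print(n,len(c),np.round(b[0]),np.round(b[1]),round(b[2],1),cv2.boxPoints(b).round().tolist())
# window blob
m=((im.max(2)<60)).astype(np.uint8)*255; c=big(m,(360,105,386,130)); (u,v),rad=cv2.minEnclosingCircle(c); print('win',u,v,rad,onplane('top',[(u,v)],146))
m=((im.max(2)<75)).astype(np.uint8)*255;
sh=im[90:170,340:400].copy(); a=cv2.resize(sh,None,fx=5,fy=5,interpolation=cv2.INTER_CUBIC)
b=cv2.resize(im[105:275,145:250],None,fx=3,fy=3,interpolation=cv2.INTER_CUBIC)
H=max(a.shape[0],b.shape[0]); o=np.zeros((H,a.shape[1]+b.shape[1],3),np.uint8); o[:a.shape[0],:a.shape[1]]=a; o[:b.shape[0],a.shape[1]:]=b; save('crop0',o)
# dryer, thermo proposals
```

```text
shelf [485. -80.  80.]
mat [522. 275.  82.]
dry [ 582. -178.  145.]
win [ 621. -189.  145.]
th [531. 218. 112.]
chg [680.  15. 112.]
cup [705. 383. 113.]
wall [813. -34.  97.]
y [ 305. -153.   66.]
t2 [338. 289.  18.]
t3 [317. 143.  19.]
dryer 140 [ 604. -181.] [ 59. 112.] 71.6 [[542.0, -192.0], [648.0, -227.0], [667.0, -171.0], [561.0, -136.0]]
therm 146 [558. 215.] [ 36. 149.] 88.1 [[483.0, 199.0], [632.0, 194.0], [633.0, 230.0], [484.0, 235.0]]
charger 150 [683.  14.] [110.  79.] 73.0 [[629.0, -27.0], [705.0, -50.0], [737.0, 54.0], [661.0, 78.0]]
dish 95 [541.  31.] [76. 76.] 89.6 [[503.0, -7.0], [579.0, -8.0], [579.0, 68.0], [503.0, 69.0]]
cup 117 [692. 368.] [89. 82.] 13.3 [[639.0, 398.0], [658.0, 318.0], [745.0, 338.0], [726.0, 419.0]]
win 372.78570556640625 117.0 5.309418678283691 [[ 621.3318794  -188.44224335  146.        ]]
```

View pics/crop0.png

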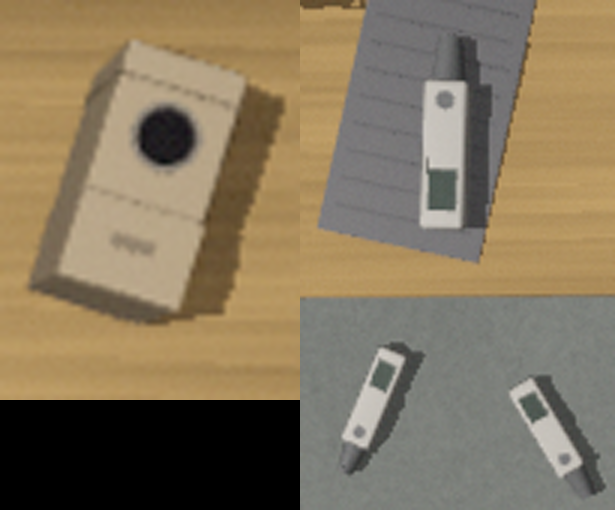

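```bash
cat >> h.py <<'E'
def frame(yaw,tilt=0,flip=1):
    """tool rotation: tilt=0 down, tilt=pi/2 pointing horizontally along bearing yaw; jaws across that bearing."""
    c,s=np.cos(yaw),np.sin(yaw); f=np.array([c,s,0]); l=np.array([-s,c,0])*flip
    y=-np.cos(tilt)*np.array([0,0,1])+np.sin(tilt)*f
    return np.c_[l,y,np.cross(l,y)]
def rows(waypts,n,grip):
    """interp poses [(pos,R)..] from measured; print tool-axes rows"""
    s=read_state(); p0=np.array(s['tcp_pos']); R0=R.from_quat(s['eef_rot']); out=[]
    for (p1,M1),k in zip(waypts,n):
        R1=R.from_matrix(M1); w=(R0.inv()*R1).as_rotvec(); p1=np.array(p1,float)
        for i in range(k):
            Rc=R0*R.from_rotvec(w*i/k); t=Rc.inv().apply((p1-p0)/k)
            out.append(np.r_[t,w/k,grip])
        p0,R0=p1,R1
    print(f'{len(out)} rows; max {max(np.linalg.norm(o[:3]) for o in out):.1f} mm {max(np.degrees(np.linalg.norm(o[3:6])) for o in out):.1f} deg')
    print('; '.join(' '.join(f'{x:.1f}' for x in o[:3])+' '+' '.join(f'{x:.3f}' for x in o[3:6])+f' {o[6]:g}' for o in out))
def log():
    s=read_state(); print('t',round(s['time_s'],2),'q',np.round(s['q'],3).tolist(),'tcp',np.round(s['tcp_pos'],1).tolist(),'F',np.round(s['contact_force'],1).tolist(),'open',round(s['opening'],1))
    M=R.from_quat(s['eef_rot']).as_matrix(); print('jaw x',M[:,0].round(3),'finger y',M[:,1].round(3)); return s,M
E
python3 - <<'E'
from h import *
import workcell; print([x for x in dir(workcell) if x[0]!='_'])
s,M=log()
for f in (1,-1): print(f,(R.from_quat(s['eef_rot']).inv()*R.from_matrix(frame(-.324,0,f))).as_rotvec())
f=1 if M[:,0]@[0,1,0]>0 or 1 else -1
for f in (1,-1): rows([((633,-191,230),frame(-.324,0,f))],[24],1)
E
```

```text
['IKError', 'calibration', 'hand_in', 'read_state', 'snapshot']
t 0.1 q [-1.448, 0.334, 0.04, 1.466, -0.013, 1.343, -0.059] tcp [142.9, 633.7, 221.8] F [0.0, 0.9, 0.2] open 87.3
jaw x [ 0.22   0.975 -0.001] finger y [-0.    -0.001 -1.   ]
1 [ 0.00018021  0.10214815 -0.00141597]
-1 [-2.15374873e-03 -3.03944374e+00 -2.74114544e-04]
24 rows; max 40.0 mm 0.2 deg
-29.0 -0.3 -27.5 0.000 0.004 -0.000 1; -28.9 -0.3 -27.6 0.000 0.004 -0.000 1; -28.8 -0.3 -27.7 0.000 0.004 -0.000 1; -28.7 -0.3 -27.8 0.000 0.004 -0.000 1; -28.6 -0.3 -28.0 0.000 0.004 -0.000 1; -28.4 -0.3 -28.1 0.000 0.004 -0.000 1; -28.3 -0.3 -28.2 0.000 0.004 -0.000 1; -28.2 -0.3 -28.3 0.000 0.004 -0.000 1; -28.1 -0.3 -28.5 0.000 0.004 -0.000 1; -28.0 -0.3 -28.6 0.000 0.004 -0.000 1; -27.8 -0.3 -28.7 0.000 0.004 -0.000 1; -27.7 -0.3 -28.8 0.000 0.004 -0.000 1; -27.6 -0.3 -28.9 0.000 0.004 -0.000 1; -27.5 -0.3 -29.0 0.000 0.004 -0.000 1; -27.3 -0.3 -29.2 0.000 0.004 -0.000 1; -27.2 -0.3 -29.3 0.000 0.004 -0.000 1; -27.1 -0.3 -29.4 0.000 0.004 -0.000 1; -27.0 -0.3 -29.5 0.000 0.004 -0.000 1; -26.8 -0.3 -29.6 0.000 0.004 -0.000 1
[... 476 characters left out ...]
0.3 0.1 -0.000 -0.127 -0.000 1; -39.6 -0.3 5.1 -0.000 -0.127 -0.000 1; -38.7 -0.3 10.1 -0.000 -0.127 -0.000 1; -37.1 -0.3 14.9 -0.000 -0.127 -0.000 1; -34.9 -0.3 19.5 -0.000 -0.127 -0.000 1; -32.2 -0.3 23.7 -0.000 -0.127 -0.000 1; -28.9 -0.3 27.6 -0.000 -0.127 -0.000 1; -25.2 -0.3 31.0 -0.000 -0.127 -0.000 1; -21.1 -0.3 34.0 -0.000 -0.127 -0.000 1; -16.6 -0.3 36.3 -0.000 -0.127 -0.000 1; -11.9 -0.3 38.2 -0.000 -0.127 -0.000 1; -7.0 -0.3 39.4 -0.000 -0.127 -0.000 1; -2.0 -0.3 39.9 -0.000 -0.127 -0.000 1; 3.1 -0.3 39.9 -0.000 -0.127 -0.000 1; 8.1 -0.3 39.1 -0.000 -0.127 -0.000 1; 13.0 -0.3 37.8 -0.000 -0.127 -0.000 1; 17.6 -0.3 35.9 -0.000 -0.127 -0.000 1; 22.0 -0.3 33.3 -0.000 -0.127 -0.000 1
```

Emit:
drive_tool:
  plan: "-29 -1 -27.5 0 0.008 0 1; -29 -1 -27.5 0 0.008 0 1; -29 -1 -27.5 0 0.008 0 1; -29 -1 -28 0 0.008 0 1; -29 -1 -28 0 0.008 0 1; -29 -1 -28 0 0.008 0 1; -28.5 -1 -28 0 0.008 0 1; -28.5 0 -28 0 0.008 0 1; -28.5 0 -28 0 0.008 0 1; -28.5 0 -28 0 0.008 0 1; -28 0 -28.5 0 0.008 0 1; -28 0 -28.5 0 0.008 0 1"

```text
time_s: 1.1
tcp_pos: [376.3, 202.3, 222.5]
eef_rot: [0.571, 0.414, -0.421, -0.57]
contact_force: [1.8, 0.3, 0.8]
opening: 87.0
```

Run:
```python
from h import *
log()
rows([((633,-191,230),frame(-.324,0,1))],[14],1)
```

```text
t 1.1 q [-1.027, -0.15, 0.391, 1.978, 0.06, 1.313, 0.607] tcp [376.3, 202.3, 222.5] F [1.8, 0.3, 0.8] open 87.0
jaw x [ 0.302  0.953 -0.009] finger y [-0.008 -0.006 -1.   ]
14 rows; max 33.6 mm 0.1 deg
-21.2 -0.5 -26.0 -0.000 0.001 -0.001 1; -21.2 -0.5 -26.0 -0.000 0.001 -0.001 1; -21.2 -0.5 -26.0 -0.000 0.001 -0.001 1; -21.1 -0.5 -26.0 -0.000 0.001 -0.001 1; -21.1 -0.5 -26.1 -0.000 0.001 -0.001 1; -21.1 -0.5 -26.1 -0.000 0.001 -0.001 1; -21.0 -0.5 -26.1 -0.000 0.001 -0.001 1; -21.0 -0.5 -26.1 -0.000 0.001 -0.001 1; -21.0 -0.5 -26.2 -0.000 0.001 -0.001 1; -21.0 -0.5 -26.2 -0.000 0.001 -0.001 1; -20.9 -0.5 -26.2 -0.000 0.001 -0.001 1; -20.9 -0.5 -26.3 -0.000 0.001 -0.001 1; -20.9 -0.5 -26.3 -0.000 0.001 -0.001 1; -20.8 -0.5 -26.3 -0.000 0.001 -0.001 1
```

Emit:
drive_tool:
  plan: "-24.5 -0.5 -30 0 0.001 -0.001 1; -24.5 -0.5 -30 0 0.001 -0.001 1; -24.5 -0.5 -30 0 0.001 -0.001 1; -24.5 -0.5 -30 0 0.001 -0.001 1; -24.5 -0.5 -30 0 0.001 -0.001 1; -24.5 -0.5 -30 0 0.001 -0.001 1; -24.5 -0.5 -30 0 0.001 -0.001 1; -24.5 -0.5 -30 0 0.001 -0.001 1; -24.5 -0.5 -30 0 0.001 -0.001 1; -24.5 -0.5 -30 0 0.001 -0.001 1; -24.5 -0.5 -30 0 0.001 -0.001 1; -24.5 -0.5 -30 0 0.001 -0.001 1"

```text
time_s: 2.1
tcp_pos: [635.3, -209.9, 225.7]
eef_rot: [-0.569, -0.417, 0.414, 0.575]
contact_force: [0.0, -0.1, 1.5]
opening: 87.1
```

Run:
```python
from h import *
log()
rows([((633,-191,200),frame(-.324,0,1)),((633,-191,105),frame(-.324,0,1))],[3,7],1)
```

```text
t 2.1 q [-0.334, 0.476, 0.846, 1.435, -0.364, 1.397, 1.779] tcp [635.3, -209.9, 225.7] F [0.0, -0.1, 1.5] open 87.1
jaw x [0.309 0.951 0.009] finger y [-0.002  0.01  -1.   ]
10 rows; max 13.6 mm 0.3 deg
5.7 8.6 2.6 -0.002 0.003 0.003 1; 5.7 8.6 2.7 -0.002 0.003 0.003 1; 5.7 8.6 2.7 -0.002 0.003 0.003 1; 0.0 13.6 0.0 0.000 0.000 0.000 1; 0.0 13.6 0.0 0.000 0.000 0.000 1; 0.0 13.6 0.0 0.000 0.000 0.000 1; 0.0 13.6 0.0 0.000 0.000 0.000 1; 0.0 13.6 0.0 0.000 0.000 0.000 1; 0.0 13.6 0.0 0.000 0.000 0.000 1; 0.0 13.6 0.0 0.000 0.000 0.000 1
```

Emit:
drive_tool:
  plan: "6 9 3 -0.002 0.003 0.003 1; 6 9 3 -0.002 0.003 0.003 1; 6 9 2.5 -0.002 0.003 0.003 1; 0 12 0 0 0 0 1; 0 12 0 0 0 0 1; 0 12 0 0 0 0 1; 0 12 0 0 0 0 1"

```text
time_s: 2.68
tcp_pos: [632.2, -197.9, 143.2]
eef_rot: [0.577, 0.409, -0.412, -0.574]
contact_force: [0.0, -0.0, -0.2]
opening: 86.9
```

Run:
```python
from h import *
log()
rows([((633,-191,105),frame(-.324,0,1))],[4],1)
```

```text
t 2.68 q [-0.361, 0.515, 0.824, 1.562, -0.386, 1.236, 1.764] tcp [632.2, -197.9, 143.2] F [0.0, -0.0, -0.2] open 86.9
jaw x [ 0.326  0.945 -0.007] finger y [-0.002 -0.007 -1.   ]
4 rows; max 9.7 mm 0.2 deg
1.8 9.5 0.4 0.000 -0.002 -0.002 1; 1.7 9.5 0.4 0.000 -0.002 -0.002 1; 1.7 9.5 0.4 0.000 -0.002 -0.002 1; 1.7 9.5 0.4 0.000 -0.002 -0.002 1
```

Emit:
drive_tool:
  plan: "2 9.5 0.4 0 -0.002 -0.002 1; 2 9.5 0.4 0 -0.002 -0.002 1; 2 9.5 0.4 0 -0.002 -0.002 1; 2 9.5 0.4 0 -0.002 -0.002 1; 0 0 0 0 0 0 0.3; 0 0 0 0 0 0 -0.2; 0 0 0 0 0 0 -1; 0 0 0 0 0 0 -1; 0 0 0 0 0 0 -1"

```text
time_s: 3.43
tcp_pos: [632.5, -186.7, 98.7]
eef_rot: [-0.572, -0.414, 0.413, 0.574]
contact_force: [0.5, -1.3, -0.1]
opening: 61.5
```

Run:
```python
from h import *
s,M=log()
p=np.array(s['tcp_pos'])
rows([(p+[0,0,70],frame(-.324,0,1)),(p+[0,0,90],frame(-.324,0.6,1))],[5,7],-1)
```

```text
t 3.43 q [-0.355, 0.548, 0.794, 1.611, -0.42, 1.162, 1.786] tcp [632.5, -186.7, 98.7] F [0.5, -1.3, -0.1] open 61.5
jaw x [0.315 0.949 0.003] finger y [-0.001  0.003 -1.   ]
12 rows; max 14.0 mm 4.9 deg
0.0 -14.0 0.0 -0.000 0.001 0.001 -1; 0.0 -14.0 0.0 -0.000 0.001 0.001 -1; 0.0 -14.0 0.0 -0.000 0.001 0.001 -1; 0.0 -14.0 0.0 -0.000 0.001 0.001 -1; 0.0 -14.0 0.0 -0.000 0.001 0.001 -1; 0.0 -2.9 0.0 -0.086 0.000 -0.000 -1; -0.0 -2.8 -0.2 -0.086 0.000 -0.000 -1; -0.0 -2.8 -0.5 -0.086 0.000 -0.000 -1; 0.0 -2.8 -0.7 -0.086 0.000 -0.000 -1; 0.0 -2.7 -1.0 -0.086 0.000 -0.000 -1; -0.0 -2.6 -1.2 -0.086 0.000 -0.000 -1; 0.0 -2.5 -1.4 -0.086 0.000 -0.000 -1
```

Emit:
drive_tool:
  plan: "0 0 0 0 0 0 -1; 0 0 0 0 0 0 -1; 0 0 0 0 0 0 -1; 0 0 0 0 0 0 -1; 0 0 0 0 0 0 -1"

```text
time_s: 3.85
tcp_pos: [632.7, -187.2, 99.2]
eef_rot: [-0.573, -0.414, 0.413, 0.574]
contact_force: [0.1, -0.1, -3.0]
opening: 57.1
```

Emit:
drive_tool:
  plan: "0 -6 0 0 0 0 -1; 0 -12 0 0 0 0 -1; 0 -14 0 0 0 0 -1; 0 -14 0 0 0 0 -1; 0 -14 0 0 0 0 -1; 0 -14 0 0 0 0 -1; 0 -6 0 0 0 0 -1; 0 0 0 0 0 0 -1"

```text
time_s: 4.52
tcp_pos: [632.3, -187.6, 189.2]
eef_rot: [-0.573, -0.414, 0.413, 0.574]
contact_force: [0.4, 0.0, -4.4]
opening: 56.8
```

Run:
```python
from h import *
s,M=log()
im,d=snapshot('side'); save('side1',cv2.resize(im[130:330,230:430],None,fx=3,fy=3,interpolation=cv2.INTER_CUBIC))
```

```text
t 4.52 q [-0.382, 0.472, 0.839, 1.516, -0.36, 1.315, 1.744] tcp [632.3, -187.6, 189.2] F [0.4, 0.0, -4.4] open 56.8
jaw x [0.316 0.949 0.003] finger y [ 0.001  0.003 -1.   ]
```

View pics/side1.png

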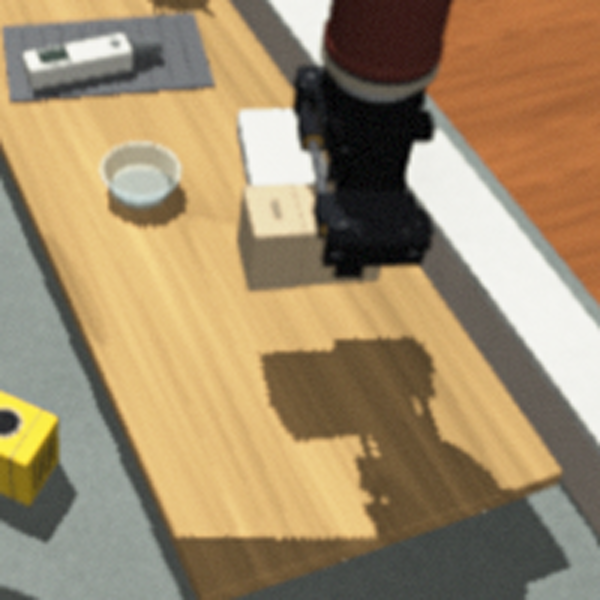

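Run:
```python
from h import *
def W(G,t,yaw=-.32): 
    M=frame(yaw,t); return (np.array(G)+19*M[:,1],M)
rows([W((618,-185,215),.6),W((612,-184,215),1.2)],[6,6],-1)
```

```text
12 rows; max 1.9 mm 5.7 deg
-0.3 -1.8 0.6 -0.100 -0.000 0.000 -1; -0.3 -1.8 0.4 -0.100 -0.000 0.000 -1; -0.3 -1.9 0.2 -0.100 -0.000 0.000 -1; -0.3 -1.9 0.1 -0.100 -0.000 0.000 -1; -0.3 -1.9 -0.1 -0.100 -0.000 0.000 -1; -0.3 -1.8 -0.3 -0.100 -0.000 0.000 -1; -0.2 -1.1 -1.0 -0.100 -0.000 0.000 -1; -0.2 -1.0 -1.1 -0.100 -0.000 0.000 -1; -0.2 -0.9 -1.2 -0.100 -0.000 0.000 -1; -0.2 -0.8 -1.2 -0.100 -0.000 0.000 -1; -0.2 -0.7 -1.3 -0.100 -0.000 0.000 -1; -0.2 -0.5 -1.4 -0.100 -0.000 0.000 -1
```

Emit:
drive_tool:
  plan: "-0.3 -1.8 0.5 -0.1 0 0 -1; -0.3 -1.8 0.4 -0.1 0 0 -1; -0.3 -1.8 0.2 -0.1 0 0 -1; -0.3 -1.8 0 -0.1 0 0 -1; -0.3 -1.8 0 -0.1 0 0 -1; -0.3 -1.8 -0.3 -0.1 0 0 -1; -0.2 -1 -1 -0.1 0 0 -1; -0.2 -1 -1 -0.1 0 0 -1; -0.2 -1 -1 -0.1 0 0 -1; -0.2 -0.8 -1.2 -0.1 0 0 -1; -0.2 -0.7 -1.3 -0.1 0 0 -1; -0.2 -0.5 -1.4 -0.1 0 0 -1"

```text
time_s: 5.57
tcp_pos: [624.3, -210.6, 194.6]
eef_rot: [0.779, 0.527, -0.205, -0.269]
contact_force: [0.2, -0.4, -4.3]
opening: 56.9
```

```bash
cat >> h.py <<'E'
def W(G,t,yaw=-.32): 
    M=frame(yaw,t); return (np.array(G)+19*M[:,1],M)
E
python3 - <<'E'
from h import *
s,M=log(); print('grasp',(np.array(s['tcp_pos'])-19*M[:,1]).round(1),'tilt',np.arcsin(np.clip(np.hypot(*M[:2,1]),0,1)))
rows([W((612,-184,215),1.57)],[6],-1)
E
```

```text
t 5.57 q [-0.451, -0.116, 0.584, 2.305, 1.342, 0.253, 0.16] tcp [624.3, -210.6, 194.6] F [0.2, -0.4, -4.3] open 56.9
jaw x [ 0.36   0.932 -0.036] finger y [ 0.712 -0.299 -0.636]
grasp [ 610.8 -205.   206.6] tilt 0.8816547697874445
6 rows; max 4.9 mm 6.6 deg
3.4 -2.5 -2.5 -0.115 0.003 -0.010 -1; 3.5 -2.2 -2.8 -0.115 0.003 -0.010 -1; 3.5 -1.8 -3.0 -0.115 0.003 -0.010 -1; 3.5 -1.4 -3.2 -0.115 0.003 -0.010 -1; 3.5 -1.0 -3.3 -0.115 0.003 -0.010 -1; 3.6 -0.6 -3.4 -0.115 0.003 -0.010 -1
```

Emit:
drive_tool:
  plan: "3 -2 -2.5 -0.06 0 -0.005 -1; 3 -2 -2.5 -0.06 0 -0.005 -1; 2 -1.5 -2 -0.06 0 -0.005 -1; 2 -1.5 -2 -0.06 0 -0.005 -1; 2 -1 -2 -0.06 0 -0.005 -1; 2 -1 -2 -0.06 0 -0.005 -1; 2 -1 -2 -0.06 0 -0.005 -1; 2 -1 -2 -0.06 0 -0.005 -1"

```text
time_s: 6.23
tcp_pos: [621.7, -219.0, 205.6]
eef_rot: [0.806, 0.534, -0.166, -0.192]
contact_force: [-0.5, 0.1, -3.1]
opening: 56.5
```

```bash
cat >> h.py <<'E'
def gl():
    s,M=log(); print('grasp',(np.array(s['tcp_pos'])-19*M[:,1]).round(1),'tilt',round(np.arctan2(np.hypot(*M[:2,1]),-M[2,1]),3),'yaw',round(np.arctan2(M[1,1],M[0,1]),3)); return s,M
E
python3 - <<'E'
from h import *
gl()
rows([W((612,-184,215),1.57)],[8],-1)
E
```

```text
t 6.23 q [0.183, -0.061, -0.052, 2.393, 2.311, 0.34, -0.843] tcp [621.7, -219.0, 205.6] F [-0.5, 0.1, -3.1] open 56.5
jaw x [ 0.374  0.925 -0.063] finger y [ 0.798 -0.356 -0.486]
grasp [ 606.6 -212.2  214.9] tilt 1.063 yaw -0.419
8 rows; max 3.9 mm 3.7 deg
3.7 -1.0 -1.0 -0.064 0.006 -0.010 -1; 3.7 -0.9 -1.1 -0.064 0.006 -0.010 -1; 3.7 -0.8 -1.1 -0.064 0.006 -0.010 -1; 3.7 -0.7 -1.1 -0.064 0.006 -0.010 -1; 3.7 -0.6 -1.2 -0.064 0.006 -0.010 -1; 3.7 -0.5 -1.2 -0.064 0.006 -0.010 -1; 3.7 -0.4 -1.2 -0.064 0.006 -0.010 -1; 3.8 -0.3 -1.2 -0.064 0.006 -0.010 -1
```

Emit:
drive_tool:
  plan: "2 3 -1 -0.05 0 -0.01 -1; 2 3 -1 -0.05 0 -0.01 -1; 2 3 -1 -0.05 0 -0.01 -1; 2 3 -1 -0.05 0 -0.01 -1; 3 2 -1 -0.06 0.005 -0.01 -1; 3 2 -1 -0.06 0.005 -0.01 -1; 3 0 -1 -0.06 0.005 -0.01 -1; 3 0 -1 -0.06 0.005 -0.01 -1"

```text
time_s: 6.9
tcp_pos: [626.9, -222.9, 168.2]
eef_rot: [0.807, 0.543, -0.173, -0.153]
contact_force: [-3.0, 0.1, -9.0]
opening: 57.2
```

Run:
```python
from h import *
gl()
rows([W((620,-190,210),1.57)],[8],-1)
```

```text
t 6.9 q [1.22, 0.184, -1.095, 2.398, 2.521, 0.58, -0.877] tcp [626.9, -222.9, 168.2] F [-3.0, 0.1, -9.0] open 57.2
jaw x [ 0.349  0.93  -0.114] finger y [ 0.824 -0.363 -0.435]
grasp [ 611.2 -216.   176.4] tilt 1.121 yaw -0.415
8 rows; max 6.4 mm 3.4 deg
3.0 -2.3 -5.1 -0.057 0.013 -0.008 -1; 3.1 -2.0 -5.2 -0.057 0.013 -0.008 -1; 3.2 -1.7 -5.2 -0.057 0.013 -0.008 -1; 3.3 -1.4 -5.3 -0.057 0.013 -0.008 -1; 3.3 -1.1 -5.3 -0.057 0.013 -0.008 -1; 3.4 -0.7 -5.3 -0.057 0.013 -0.008 -1; 3.5 -0.4 -5.3 -0.057 0.013 -0.008 -1; 3.6 -0.1 -5.3 -0.057 0.013 -0.008 -1
```

Run:
```python
from h import *
s,M=log()
rows([W((655,-215,215),1.12,-.38)],[6],-1)
im,d=snapshot('side'); save('side2',im)
```

```text
t 6.9 q [1.22, 0.184, -1.095, 2.398, 2.521, 0.58, -0.877] tcp [626.9, -222.9, 168.2] F [-3.0, 0.1, -9.0] open 57.2
jaw x [ 0.349  0.93  -0.114] finger y [ 0.824 -0.363 -0.435]
6 rows; max 9.8 mm 1.1 deg
2.1 3.2 -9.0 -0.000 0.019 -0.005 -1; 2.2 3.2 -9.0 -0.000 0.019 -0.005 -1; 2.4 3.2 -8.9 -0.000 0.019 -0.005 -1; 2.5 3.2 -8.9 -0.000 0.019 -0.005 -1; 2.7 3.2 -8.8 -0.000 0.019 -0.005 -1; 2.8 3.2 -8.8 -0.000 0.019 -0.005 -1
```

View pics/side2.png

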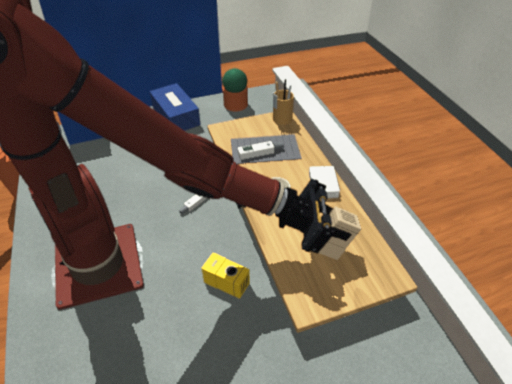

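Emit:
drive_tool:
  plan: "2 3 -9 0 0.015 -0.005 -1; 2 3 -9 0 0.015 -0.005 -1; 2 3 -9 0 0.015 -0.005 -1; 2.5 3 -9 0 0.015 -0.005 -1; 2.5 3 -9 0 0.015 -0.005 -1; 2.5 3 -9 0 0.015 -0.005 -1"

```text
time_s: 7.45
tcp_pos: [670.6, -223.5, 205.8]
eef_rot: [0.805, 0.547, -0.132, -0.188]
contact_force: [-0.0, 0.4, -4.1]
opening: 56.6
```

Run:
```python
from h import *
gl()
rows([W((660,-215,215),1.57,-.38)],[8],-1)
```

```text
t 7.45 q [1.218, 0.162, -1.086, 2.283, 2.439, 0.442, -0.887] tcp [670.6, -223.5, 205.8] F [-0.0, 0.4, -4.1] open 56.6
jaw x [ 0.368  0.93  -0.007] finger y [ 0.831 -0.332 -0.446]
grasp [ 654.8 -217.2  214.3] tilt 1.108 yaw -0.38
8 rows; max 1.5 mm 3.3 deg
0.5 0.2 -1.4 -0.058 0.001 0.000 -1; 0.5 0.2 -1.4 -0.058 0.001 0.000 -1; 0.5 0.3 -1.3 -0.058 0.001 0.000 -1; 0.5 0.4 -1.3 -0.058 0.001 0.000 -1; 0.5 0.5 -1.3 -0.058 0.001 0.000 -1; 0.5 0.5 -1.3 -0.058 0.001 0.000 -1; 0.5 0.6 -1.2 -0.058 0.001 0.000 -1; 0.5 0.7 -1.2 -0.058 0.001 0.000 -1
```

Good, j4 is freed. Tilt on.

Emit:
drive_tool:
  plan: "0.5 0.2 -1.4 -0.058 0 0 -1; 0.5 0.2 -1.4 -0.058 0 0 -1; 0.5 0.3 -1.4 -0.058 0 0 -1; 0.5 0.4 -1.3 -0.058 0 0 -1; 0.5 0.5 -1.3 -0.058 0 0 -1; 0.5 0.5 -1.3 -0.058 0 0 -1; 0.5 0.5 -1.3 -0.058 0 0 -1; 0.5 0.5 -1.3 -0.058 0 0 -1"

```text
time_s: 8.12
tcp_pos: [689.1, -220.1, 233.4]
eef_rot: [0.826, 0.563, 0.007, 0.019]
contact_force: [0.2, 0.1, -4.2]
opening: 56.9
```

Run:
```python
from h import *
gl()
rows([W((655,-215,185),1.57,-.38),W((655,-215,165),1.57,-.38)],[4,4],-1)
```

```text
t 8.12 q [1.051, 0.65, -0.979, 2.372, 2.992, 1.337, -0.986] tcp [689.1, -220.1, 233.4] F [0.2, 0.1, -4.2] open 56.9
jaw x [ 0.366  0.93  -0.01 ] finger y [ 0.93  -0.366  0.04 ]
grasp [ 671.4 -213.2  232.7] tilt 1.611 yaw -0.374
8 rows; max 12.8 mm 0.6 deg
-1.8 -4.1 12.0 0.010 0.002 0.001 -1; -1.9 -4.0 12.0 0.010 0.002 0.001 -1; -1.9 -3.9 12.1 0.010 0.002 0.001 -1; -1.9 -3.7 12.1 0.010 0.002 0.001 -1; 0.0 0.0 5.0 0.000 0.000 0.000 -1; 0.0 0.0 5.0 0.000 0.000 0.000 -1; 0.0 0.0 5.0 0.000 0.000 0.000 -1; 0.0 0.0 5.0 0.000 0.000 0.000 -1
```

Emit:
drive_tool:
  plan: "-1.5 -3 12 0.01 0 0 -1; -1.5 -3 12 0.01 0 0 -1; -1.5 -3 12 0.01 0 0 -1; -1.5 -3 12 0.01 0 0 -1; 0 0 6 0 0 0 -1; 0 0 0 0 0 0 -1"

```text
time_s: 8.62
tcp_pos: [681.0, -223.4, 173.3]
eef_rot: [0.827, 0.562, -0.006, 0.002]
contact_force: [0.1, 0.3, -4.8]
opening: 56.6
```

Run:
```python
from h import *
gl()
rows([W((660,-215,164),1.57,-.38)],[3],-1)
im,d=snapshot('side'); save('side3',cv2.resize(im[150:300,250:450],None,fx=3,fy=3,interpolation=cv2.INTER_CUBIC))
```

```text
t 8.62 q [1.011, 0.772, -0.902, 2.375, 3.053, 1.401, -0.961] tcp [681.0, -223.4, 173.3] F [0.1, 0.3, -4.8] open 56.6
jaw x [ 0.368  0.93  -0.013] finger y [ 0.93  -0.368 -0.003]
grasp [ 663.3 -216.4  173.4] tilt 1.568 yaw -0.377
3 rows; max 3.3 mm 0.3 deg
0.1 -1.2 3.1 -0.001 0.004 0.001 -1; 0.0 -1.2 3.1 -0.001 0.004 0.001 -1; 0.0 -1.2 3.1 -0.001 0.004 0.001 -1
```

View pics/side3.png

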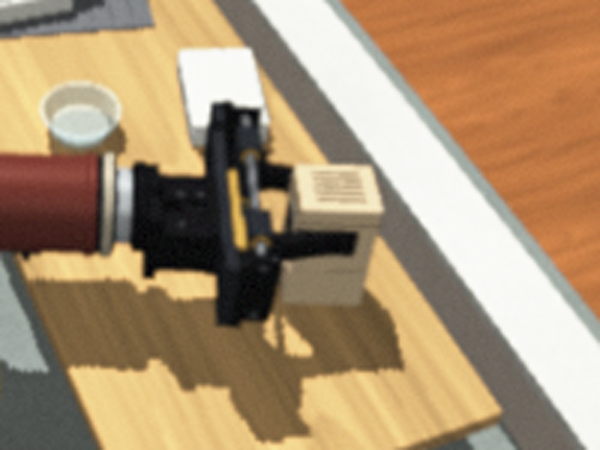

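Emit:
drive_tool:
  plan: "0 0 3 0 0 0 -1; 0 0 2 0 0 0 -1; 0 0 2 0 0 0 -1; 0 0 1 0 0 0 -1; 0 0 0 0 0 0 -1"

```text
time_s: 9.08
tcp_pos: [682.0, -224.2, 168.1]
eef_rot: [0.827, 0.562, -0.005, 0.005]
contact_force: [-0.5, 0.0, -3.7]
opening: 56.6
```

Emit:
drive_tool:
  plan: "0 0 2 0 0 0 -1; 0 0 2 0 0 0 -1; 0 0 0 0 0 0 -1"

```text
time_s: 9.33
tcp_pos: [682.0, -224.5, 164.5]
eef_rot: [0.827, 0.562, -0.005, 0.005]
contact_force: [0.3, 0.5, -4.0]
opening: 56.6
```

Emit:
drive_tool:
  plan: "0 0 1.5 0 0 0 -1; 0 0 1.5 0 0 0 -1; 0 0 0 0 0 0 -1"

```text
time_s: 9.58
tcp_pos: [682.5, -224.6, 163.3]
eef_rot: [0.827, 0.562, -0.004, 0.007]
contact_force: [-0.0, 0.2, -4.7]
opening: 56.4
```

Emit:
drive_tool:
  plan: "0 0 2 0 0 0 -1; 0 0 2 0 0 0 -1; 0 0 0 0 0 0 -1"

```text
time_s: 9.83
tcp_pos: [683.1, -225.8, 163.0]
eef_rot: [0.828, 0.561, -0.002, 0.011]
contact_force: [-0.4, 0.0, -4.5]
opening: 56.4
```

Emit:
drive_tool:
  plan: "0 0 2 0 0 0 -1; 0 0 0 0 0 0 -1"

```text
time_s: 10.0
tcp_pos: [683.5, -226.5, 162.8]
eef_rot: [0.828, 0.56, -0.001, 0.013]
contact_force: [-1.3, -0.1, -2.1]
opening: 56.4
```

Run:
```python
from h import *
gl()
im,d=snapshot('side'); 
uv=[(u,v) for v in range(150,320) for u in range(290,420)]
P=bydepth('side',uv,d); I=np.array([im[v,u] for u,v in uv])
k=(P[:,2]>178)&(P[:,2]<200)&(I[:,0]>150); print('lid',P[k].mean(0).round(1),np.percentile(P[k,2],[5,50,95]).round(1))
c=P[k&(abs(P[:,2]-np.median(P[k,2]))<4)]; b=cv2.minAreaRect(c[:,:2].astype(np.float32)); print(b)
A=np.c_[c[:,:2]-c[:,:2].mean(0),np.ones(len(c))]; print('slopes',np.linalg.lstsq(A,c[:,2],rcond=None)[0].round(3))
```

```text
t 10.0 q [0.988, 0.826, -0.866, 2.358, 3.097, 1.454, -0.954] tcp [683.5, -226.5, 162.8] F [-1.3, -0.1, -2.1] open 56.4
jaw x [ 0.373  0.928 -0.015] finger y [ 0.928 -0.372  0.02 ]
grasp [ 665.9 -219.4  162.4] tilt 1.591 yaw -0.382
lid [ 636.1 -208.3  190. ] [183.2 190.6 194.5]
((607.5711669921875, -193.40310668945312), (152.07704162597656, 196.9862518310547), 35.03066635131836)
slopes [ 3.00000e-03 -1.10000e-02  1.90867e+02]
```

Emit:
drive_tool:
  plan: "0 0 0 0 0 0 -0.2; 0 0 0 0 0 0 0.3; 0 0 0 0 0 0 0.6; 0 0 0 0 0 0 1; 0 0 0 0 0 0 1; 0 0 0 0 0 0 1; 0 0 0 0 0 0 1; 0 0 0 0 0 0 1"

```text
time_s: 10.72
tcp_pos: [684.0, -225.7, 162.6]
eef_rot: [0.828, 0.561, -0.001, 0.012]
contact_force: [-0.3, 0.4, 0.4]
opening: 84.8
```

Emit:
drive_tool:
  plan: "0 -2 -4 0 0 0 1; 0 -2 -6 0 0 0 1; 0 -2 -8 0 0 0 1; 0 -2 -10 0 0 0 1; 0 -2 -12 0 0 0 1; 0 -2 -12 0 0 0 1; 0 -2 -12 0 0 0 1; 0 -2 -12 0 0 0 1; 0 -2 -12 0 0 0 1"

```text
time_s: 11.47
tcp_pos: [673.7, -222.4, 237.7]
eef_rot: [0.829, 0.559, -0.006, 0.003]
contact_force: [-0.3, 0.1, 0.8]
opening: 87.0
```

Run:
```python
from h import *
gl()
im,d=snapshot('side'); save('side4',cv2.resize(im[120:320,230:430],None,fx=3,fy=3,interpolation=cv2.INTER_CUBIC))
```

```text
t 11.47 q [1.335, 0.873, -1.305, 2.398, 2.987, 1.296, -0.672] tcp [673.7, -222.4, 237.7] F [-0.3, 0.1, 0.8] open 87.0
jaw x [ 0.375  0.927 -0.013] finger y [ 0.927 -0.376 -0.002]
grasp [ 656.1 -215.3  237.8] tilt 1.569 yaw -0.385
```

View pics/side4.png

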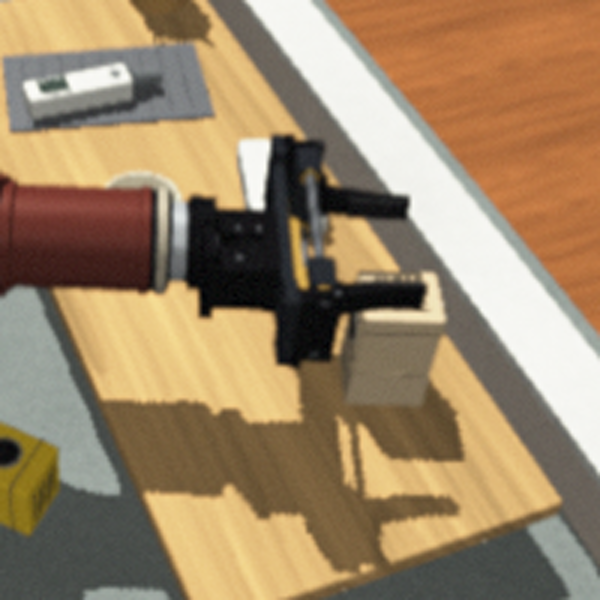

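Run:
```python
from h import *
rows([W((660,-205,270),1.4,-.36),W((650,-190,300),0.9,-.32)],[4,8],1)
```

```text
12 rows; max 7.0 mm 3.6 deg
2.6 -0.2 -6.5 0.043 0.003 -0.006 1; 2.6 -0.5 -6.5 0.043 0.003 -0.006 1; 2.7 -0.7 -6.4 0.043 0.003 -0.006 1; 2.7 -1.0 -6.4 0.043 0.003 -0.006 1; 1.4 -2.7 -2.2 0.062 -0.002 -0.005 1; 1.4 -2.9 -2.1 0.062 -0.002 -0.005 1; 1.4 -3.0 -1.9 0.062 -0.002 -0.005 1; 1.4 -3.1 -1.7 0.062 -0.002 -0.005 1; 1.4 -3.2 -1.5 0.062 -0.002 -0.005 1; 1.4 -3.3 -1.3 0.062 -0.002 -0.005 1; 1.5 -3.3 -1.1 0.062 -0.002 -0.005 1; 1.5 -3.4 -0.9 0.062 -0.002 -0.005 1
```

Emit:
drive_tool:
  plan: "0 2 -7 0.04 0 0 1; 0 2 -7 0.04 0 0 1; 1 2 -7 0.04 0 0 1; 1 1 -7 0.04 0 0 1"

```text
time_s: 11.85
tcp_pos: [680.5, -222.2, 256.4]
eef_rot: [0.826, 0.557, -0.048, -0.077]
contact_force: [0.1, -0.0, 0.3]
opening: 87.2
```

Run:
```python
from h import *
gl()
rows([W((660,-195,310),0.9,-.32)],[8],1)
```

```text
t 11.85 q [1.352, 0.397, -1.298, 2.355, 2.684, 0.89, -0.934] tcp [680.5, -222.2, 256.4] F [0.1, -0.0, 0.3] open 87.2
jaw x [0.375 0.927 0.006] finger y [ 0.912 -0.368 -0.18 ]
grasp [ 663.2 -215.2  259.8] tilt 1.39 yaw -0.384
8 rows; max 6.0 mm 3.5 deg
2.3 -2.7 -4.8 0.061 -0.004 -0.007 1; 2.3 -3.0 -4.6 0.061 -0.004 -0.007 1; 2.3 -3.2 -4.5 0.061 -0.004 -0.007 1; 2.4 -3.5 -4.3 0.061 -0.004 -0.007 1; 2.4 -3.7 -4.1 0.061 -0.004 -0.007 1; 2.4 -4.0 -3.8 0.061 -0.004 -0.007 1; 2.4 -4.2 -3.6 0.061 -0.004 -0.007 1; 2.4 -4.4 -3.3 0.061 -0.004 -0.007 1
```

Emit:
drive_tool:
  plan: "2 -2 -6 0.05 0 -0.005 1; 2 -2 -6 0.05 0 -0.005 1; 2 -2 -6 0.05 0 -0.005 1; 2 -2 -6 0.05 0 -0.005 1; 2 -3 -6 0.05 0 -0.005 1; 2 -3 -6 0.05 0 -0.005 1; 2 -3 -6 0.05 0 -0.005 1; 2 -3 -6 0.05 0 -0.005 1"

```text
time_s: 12.52
tcp_pos: [677.2, -211.3, 295.1]
eef_rot: [0.804, 0.545, -0.144, -0.19]
contact_force: [-0.1, 0.1, -0.8]
opening: 87.2
```

Run:
```python
from h import *
gl()
rows([W((640,-150,310),0.5,-.25)],[10],1)
```

```text
t 12.52 q [1.349, -0.119, -1.142, 2.181, 2.095, 0.121, -0.68] tcp [677.2, -211.3, 295.1] F [-0.1, 0.1, -0.8] open 87.2
jaw x [ 0.365  0.931 -0.023] finger y [ 0.821 -0.334 -0.463]
grasp [ 661.6 -205.   303.9] tilt 1.09 yaw -0.386
10 rows; max 6.6 mm 3.4 deg
4.5 -4.2 2.3 0.059 -0.007 -0.011 1; 4.5 -4.0 2.5 0.059 -0.007 -0.011 1; 4.6 -3.8 2.7 0.059 -0.007 -0.011 1; 4.6 -3.6 2.9 0.059 -0.007 -0.011 1; 4.7 -3.4 3.1 0.059 -0.007 -0.011 1; 4.8 -3.2 3.2 0.059 -0.007 -0.011 1; 4.8 -2.9 3.4 0.059 -0.007 -0.011 1; 4.9 -2.7 3.5 0.059 -0.007 -0.011 1; 4.9 -2.4 3.6 0.059 -0.007 -0.011 1; 5.0 -2.1 3.7 0.059 -0.007 -0.011 1
```

Emit:
drive_tool:
  plan: "3 -4 0 0.06 0 -0.01 1; 3 -4 0 0.06 0 -0.01 1; 3 -4 0 0.06 0 -0.01 1; 3 -4 0 0.06 0 -0.01 1; 3 -4 0 0.06 0 -0.01 1; 3 -3 2 0.06 0 -0.01 1; 3 -3 2 0.06 0 -0.01 1; 3 -3 2 0.06 0 -0.01 1; 3 -3 2 0.06 0 -0.01 1; 3 -3 2 0.06 0 -0.01 1"

```text
time_s: 13.35
tcp_pos: [660.6, -207.1, 304.5]
eef_rot: [0.775, 0.519, -0.217, -0.289]
contact_force: [-0.6, 0.6, 0.7]
opening: 87.2
```

Run:
```python
from h import *
gl()
rows([W((620,-100,280),0.,-.15)],[12],1)
```

```text
t 13.35 q [0.789, -0.097, -0.613, 2.014, 0.337, 0.414, 1.111] tcp [660.6, -207.1, 304.5] F [-0.6, 0.6, 0.7] open 87.2
jaw x [ 0.368  0.929 -0.037] finger y [ 0.679 -0.296 -0.672]
grasp [ 647.7 -201.4  317.3] tilt 0.834 yaw -0.411
12 rows; max 10.2 mm 4.1 deg
7.2 -2.5 6.8 0.069 -0.017 -0.011 1; 7.3 -1.9 6.8 0.069 -0.017 -0.011 1; 7.4 -1.4 6.8 0.069 -0.017 -0.011 1; 7.6 -0.8 6.8 0.069 -0.017 -0.011 1; 7.7 -0.3 6.7 0.069 -0.017 -0.011 1; 7.8 0.2 6.6 0.069 -0.017 -0.011 1; 7.9 0.8 6.4 0.069 -0.017 -0.011 1; 8.0 1.3 6.2 0.069 -0.017 -0.011 1; 8.1 1.8 6.0 0.069 -0.017 -0.011 1; 8.2 2.3 5.7 0.069 -0.017 -0.011 1; 8.2 2.8 5.4 0.069 -0.017 -0.011 1; 8.3 3.2 5.1 0.069 -0.017 -0.011 1
```

Emit:
drive_tool:
  plan: "7 -2.5 7 0.069 -0.017 -0.011 1; 7 -2 7 0.069 -0.017 -0.011 1; 7.5 -1.5 7 0.069 -0.017 -0.011 1; 7.5 -1 7 0.069 -0.017 -0.011 1; 7.5 0 7 0.069 -0.017 -0.011 1; 8 0 6.5 0.069 -0.017 -0.011 1; 8 1 6.5 0.069 -0.017 -0.011 1; 8 1 6 0.069 -0.017 -0.011 1; 8 2 6 0.069 -0.017 -0.011 1; 8 2 6 0.069 -0.017 -0.011 1; 8 3 5.5 0.069 -0.017 -0.011 1; 8 3 5 0.069 -0.017 -0.011 1"

```text
time_s: 14.35
tcp_pos: [606.3, -81.7, 276.3]
eef_rot: [-0.522, -0.463, 0.485, 0.527]
contact_force: [0.1, -0.2, -0.2]
opening: 86.9
```

Run:
```python
from h import *
gl()
rows([W((548,215,230),0.,-.033)],[12],1)
# remeasure scene from top
im,d=snapshot('top'); np.savez('top1.npz',im=im,d=d)
vv,uu=np.mgrid[:384,:512]; p,r=rays('top',np.c_[uu.ravel(),vv.ravel()])
P=(p+r*d.reshape(-1,1)).reshape(384,512,3); Z=P[...,2]
g=im.astype(int)
# mat
m=((abs(Z-83)<6)&(g.max(2)-g.min(2)<30)).astype(np.uint8)*255; m[:, :140]=0; m[:,235:]=0; m[205:]=0;m[:85]=0
m=cv2.morphologyEx(m,cv2.MORPH_CLOSE,np.ones((15,15)))
c=max(cv2.findContours(m,cv2.RETR_EXTERNAL,cv2.CHAIN_APPROX_NONE)[0],key=cv2.contourArea)[:,0]
b=cv2.minAreaRect(onplane('top',c,83)[:,:2].astype(np.float32)); print('mat',b,cv2.boxPoints(b).round().tolist())
save('top1',im)
```

```text
t 14.35 q [0.564, 0.322, -0.659, 1.429, 0.208, 1.486, 1.377] tcp [606.3, -81.7, 276.3] F [0.1, -0.2, -0.2] open 86.9
jaw x [ 0.1    0.995 -0.017] finger y [-0.028 -0.015 -1.   ]
grasp [606.9 -81.4 295.3] tilt 0.031 yaw -2.66
12 rows; max 25.8 mm 0.4 deg
24.2 5.2 7.2 -0.002 -0.006 -0.001 1; 24.2 5.2 7.1 -0.002 -0.006 -0.001 1; 24.3 5.3 6.9 -0.002 -0.006 -0.001 1; 24.3 5.3 6.8 -0.002 -0.006 -0.001 1; 24.3 5.3 6.7 -0.002 -0.006 -0.001 1; 24.4 5.3 6.6 -0.002 -0.006 -0.001 1; 24.4 5.3 6.4 -0.002 -0.006 -0.001 1; 24.4 5.3 6.3 -0.002 -0.006 -0.001 1; 24.4 5.4 6.2 -0.002 -0.006 -0.001 1; 24.5 5.4 6.1 -0.002 -0.006 -0.001 1; 24.5 5.4 5.9 -0.002 -0.006 -0.001 1; 24.5 5.4 5.8 -0.002 -0.006 -0.001 1
mat ((578.3885498046875, 234.08702087402344), (130.01080322265625, 218.87255859375), 77.3144302368164) [[457.0, 195.0], [671.0, 147.0], [699.0, 273.0], [486.0, 322.0]]
```

View pics/top1.png

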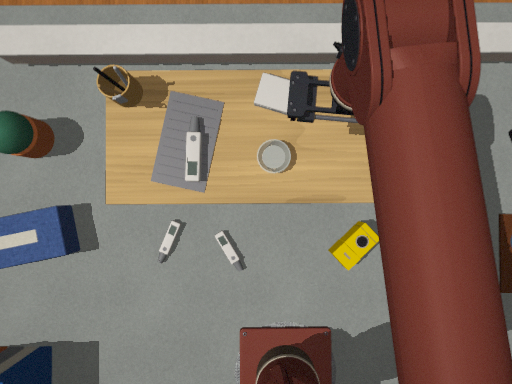

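Emit:
drive_tool:
  plan: "25 5 7 -0.002 -0.006 -0.001 1; 25 5 7 -0.002 -0.006 -0.001 1; 25 5 7 -0.002 -0.006 -0.001 1; 25 5 7 -0.002 -0.006 -0.001 1; 25 5 7 -0.002 -0.006 -0.001 1; 25 5 6.5 -0.002 -0.006 -0.001 1; 25 5 6.5 -0.002 -0.006 -0.001 1; 25 5 6.5 -0.002 -0.006 -0.001 1; 25 5 6 -0.002 -0.006 -0.001 1; 25 5 6 -0.002 -0.006 -0.001 1; 25 5 6 -0.002 -0.006 -0.001 1; 20 5 6 -0.002 -0.006 -0.001 1"

```text
time_s: 15.4
tcp_pos: [538.4, 230.2, 217.0]
eef_rot: [0.512, 0.499, -0.495, -0.494]
contact_force: [0.1, -0.8, 0.3]
opening: 87.1
```

Run:
```python
from h import *
gl()
F=frame(-.033,0)
rows([((548,215,170),F)],[4],1)
# refine thermometer axis from first picture (unoccluded): white body + whole outline
z=np.load('top0.npz'); im=z['im'].astype(int)
m=((im.min(2)>150)&(im.max(2)-im.min(2)<35)).astype(np.uint8)*255; m[:,:180]=0;m[:,210:]=0;m[:110]=0;m[190:]=0
m=cv2.morphologyEx(m,cv2.MORPH_CLOSE,np.ones((9,9)))
c=max(cv2.findContours(m,cv2.RETR_EXTERNAL,cv2.CHAIN_APPROX_NONE)[0],key=cv2.contourArea)[:,0]
b=cv2.minAreaRect(onplane('top',c,111)[:,:2].astype(np.float32)); print(b,cv2.boxPoints(b).round(1).tolist())
```

```text
t 15.4 q [0.19, 0.294, -0.824, 1.615, 0.247, 1.321, 0.887] tcp [538.4, 230.2, 217.0] F [0.1, -0.8, 0.3] open 87.1
jaw x [ 0.012  1.    -0.015] finger y [ 0.023 -0.015 -1.   ]
grasp [538.  230.4 236. ] tilt 0.027 yaw -0.578
4 rows; max 12.6 mm 0.5 deg
-3.6 11.8 -2.2 0.006 0.005 -0.004 1; -3.6 11.8 -2.3 0.006 0.005 -0.004 1; -3.7 11.8 -2.3 0.006 0.005 -0.004 1; -3.7 11.8 -2.4 0.006 0.005 -0.004 1
((540.6119995117188, 217.88262939453125), (30.59450912475586, 111.09868621826172), 88.06649780273438) [[484.6000061035156, 204.5], [595.5999755859375, 200.6999969482422], [596.5999755859375, 231.3000030517578], [485.6000061035156, 235.0]]
```

Emit:
drive_tool:
  plan: "-3 12 -2.5 0.006 0.005 -0.004 1; -3 12 -2.5 0.006 0.005 -0.004 1; -3 12 -2.5 0.006 0.005 -0.004 1; -3 12 -2.5 0.006 0.005 -0.004 1; 0 14 0 0 0 0 1; 0 14 0 0 0 0 1; 0 12 0 0 0 0 1; 0 10 0 0 0 0 1; 0 0 0 0 0 0 1"

```text
time_s: 16.15
tcp_pos: [547.8, 216.8, 113.0]
eef_rot: [0.508, 0.495, -0.491, -0.505]
contact_force: [-1.0, -0.1, -0.5]
opening: 86.8
```

Run:
```python
from h import *
gl()
rows([((548,217,88),frame(-.033,0))],[5],1)
```

```text
t 16.15 q [0.185, 0.395, -0.784, 1.723, 0.307, 1.143, 0.855] tcp [547.8, 216.8, 113.0] F [-1.0, -0.1, -0.5] open 86.8
jaw x [0.027 1.    0.   ] finger y [ 0.007  0.    -1.   ]
grasp [547.6 216.8 132. ] tilt 0.007 yaw 0.027
5 rows; max 5.0 mm 0.1 deg
0.0 5.0 -0.0 0.001 0.001 0.000 1; 0.0 5.0 -0.0 0.001 0.001 0.000 1; 0.0 5.0 -0.0 0.001 0.001 0.000 1; 0.0 5.0 -0.0 0.001 0.001 0.000 1; 0.0 5.0 -0.0 0.001 0.001 0.000 1
```

Emit:
drive_tool:
  plan: "0 6 0 0 0 0 1; 0 6 0 0 0 0 1; 0 6 0 0 0 0 1; 0 5 0 0 0 0 1; 0 0 0 0 0 0 1"

```text
time_s: 16.57
tcp_pos: [549.0, 216.1, 88.4]
eef_rot: [0.509, 0.495, -0.491, -0.505]
contact_force: [0.5, 0.5, 0.0]
opening: 87.0
```

Emit:
drive_tool:
  plan: "0 0 0 0 0 0 0.4; 0 0 0 0 0 0 0; 0 0 0 0 0 0 -1; 0 0 0 0 0 0 -1; 0 0 0 0 0 0 -1; 0 0 0 0 0 0 -1; 0 0 0 0 0 0 -1; 0 0 0 0 0 0 -1; 0 0 0 0 0 0 -1; 0 0 0 0 0 0 -1; 0 0 0 0 0 0 -1; 0 0 0 0 0 0 -1"

```text
time_s: 17.57
tcp_pos: [549.8, 217.2, 90.1]
eef_rot: [0.509, 0.496, -0.49, -0.505]
contact_force: [-0.6, -0.5, 0.1]
opening: 34.1
```

Emit:
drive_tool:
  plan: "0 -5 0 0 0 0 -1; 0 -10 0 0 0 0 -1; 0 -14 0 0 0 0 -1; 0 -14 0 0 0 0 -1; 0 -14 0 0 0 0 -1; 0 -14 0 0 0 0 -1; 0 -14 0 0 0 0 -1; 0 -10 0 0 0 0 -1; 0 -5 0 0 0 0 -1; 0 0 0 0 0 0 -1"

```text
time_s: 18.4
tcp_pos: [547.6, 217.3, 199.8]
eef_rot: [0.509, 0.496, -0.49, -0.504]
contact_force: [0.2, 0.3, -0.7]
opening: 33.6
```

```bash
cat >> h.py <<'E'
def cloud(n,d):
    vv,uu=np.mgrid[:384,:512]; p,r=rays(n,np.c_[uu.ravel(),vv.ravel()]); P=(p+r*d.reshape(-1,1)).reshape(384,512,3); P[d==0]=np.nan; return P
E
python3 - <<'E'
from h import *
gl()
im,d=snapshot('top'); P=cloud('top',d); Z=P[...,2]
m=((abs(Z-190)<6)&(P[...,0]>590)&(P[...,0]<730)&(P[...,1]<-140)&(P[...,1]>-300)).astype(np.uint8)*255
cs=cv2.findContours(m,cv2.RETR_EXTERNAL,cv2.CHAIN_APPROX_NONE)[0]
if cs:
    c=max(cs,key=cv2.contourArea)[:,0]; b=cv2.minAreaRect(onplane('top',c,190)[:,:2].astype(np.float32)); print('lid',b,cv2.boxPoints(b).round(1).tolist())
im2,d2=snapshot('side'); P2=cloud('side',d2)
m2=((abs(P2[...,2]-190)<6)&(P2[...,0]>590)&(P2[...,0]<730)&(P2[...,1]<-140)&(P2[...,1]>-300)).astype(np.uint8)*255
cs=cv2.findContours(m2,cv2.RETR_EXTERNAL,cv2.CHAIN_APPROX_NONE)[0]
if cs:
    c=max(cs,key=cv2.contourArea)[:,0]; b=cv2.minAreaRect(onplane('side',c,190)[:,:2].astype(np.float32)); print('lid side',b,cv2.boxPoints(b).round(1).tolist())
o=np.vstack([cv2.resize(im[60:210,90:460],(740,300)),cv2.resize(im2[100:250,150:520],(740,300))]); save('both2',o)
np.savez('s2.npz',im=im,d=d,im2=im2,d2=d2)
E
```

```text
t 18.4 q [0.214, 0.316, -0.812, 1.625, 0.241, 1.293, 0.906] tcp [547.6, 217.3, 199.8] F [0.2, 0.3, -0.7] open 33.6
jaw x [0.026 1.    0.002] finger y [ 0.01   0.002 -1.   ]
grasp [547.4 217.3 218.8] tilt 0.01 yaw 0.159
lid ((666.3956909179688, -223.27951049804688), (56.220489501953125, 67.16312408447266), 68.7849349975586) [[624.9000244140625, -237.3000030517578], [687.5, -261.6000061035156], [707.9000244140625, -209.1999969482422], [645.2999877929688, -184.89999389648438]]
lid side ((665.8197021484375, -227.49378967285156), (58.506378173828125, 68.51271057128906), 70.33257293701172) [[623.7000122070312, -243.5], [688.2000122070312, -266.6000061035156], [707.9000244140625, -211.5], [643.4000244140625, -188.39999389648438]]
```

View pics/both2.png

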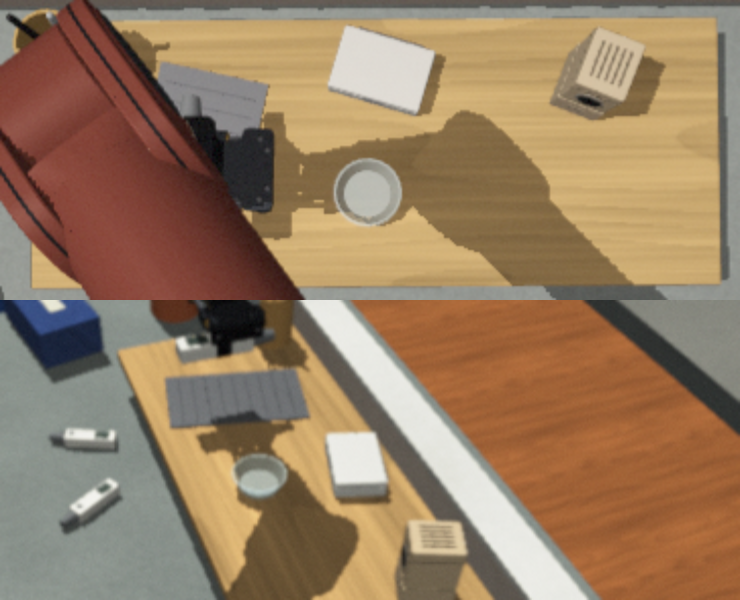

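```bash
cat >> h.py <<'E'
def thermo_fit(n,im,d,c,yaw,L=90):
    """points of the held thermometer near TCP c: along-axis a, lateral b, height h rel. to TCP"""
    P=cloud(n,d); f=np.array([np.cos(yaw),np.sin(yaw),0]); l=np.array([-f[1],f[0],0]); Q=P-c
    a,b,h=Q@f,Q@l,Q[...,2]; g=im.astype(int)
    k=(abs(a)<L)&(abs(b)<25)&(h>-15)&(h<32)
    return a,b,h,k,g
E
python3 - <<'E'
from h import *
z=np.load('s2.npz'); s=read_state(); c=np.array(s['tcp_pos'])
for n,im,d in (('side',z['im2'],z['d2']),('top',z['im'],z['d'])):
    a,b,h,k,g=thermo_fit(n,im,d,c,-.026,100)
    w=k&(g.min(2)>110)&(g.max(2)-g.min(2)<40)
    print(n,k.sum(),w.sum())
    for lo in range(-100,100,10):
        q=k&(a>=lo)&(a<lo+10)&np.isfinite(h)
        if q.sum()>3: print(lo,q.sum(),'h5/50/95',np.percentile(h[q],[5,50,95]).round(1),'b',np.percentile(b[q],[5,95]).round(1),'amin/max',a[q].min().round(1),a[q].max().round(1))
# window by top ray
im=z['im'].astype(int); m=(im.max(2)<55).astype(np.uint8)*255; m[:100]=0;m[118:]=0;m[:,:372]=0;m[:,398:]=0
u=np.argwhere(m)[:,::-1].mean(0); print('win px',u,onplane('top',[u],152).round(1))
E
```

```text
side 377 171
-70 34 h5/50/95 [-1.3 13.  21.8] b [-18.2   6.8] amin/max -65.6 -60.4
-60 44 h5/50/95 [-2.  17.9 22.1] b [-19.1  12.4] amin/max -59.9 -50.4
-50 41 h5/50/95 [ 0.6 18.2 22.7] b [-20.    7.6] amin/max -49.9 -40.4
-40 47 h5/50/95 [-3.1 17.4 22.6] b [-17.3  12.1] amin/max -40.0 -30.4
-30 41 h5/50/95 [-1.7 16.9 22.8] b [-19.   14.2] amin/max -29.9 -20.3
-20 38 h5/50/95 [-5.  14.3 23.2] b [-23.2  12.8] amin/max -19.7 -10.4
-10 8 h5/50/95 [ 2.8  9.3 22.9] b [-24.8 -22.6] amin/max -7.8 -0.8
0 7 h5/50/95 [ 0.6  9.4 14.8] b [-24.4 -21.9] amin/max 1.7 8.9
10 9 h5/50/95 [-3.2 11.3 17. ] b [-17.9 -14.7] amin/max 16.6 20.0
20 18 h5/50/95 [-4.1  5.6 17. ] b [-19.7 -13.7] amin/max 20.3 28.4
30 21 h5/50/95 [-4.9  6.4 15.6] b [-19.3 -13.8] amin/max 30.2 39.2
40 16 h5/50/95 [-2.2  8.3 15.6] b [-19.4 -12.8] amin/max 40.2 49.6
50 11 h5/50/95 [ 0.6  6.  13. ] b [-14.5  -9.3] amin/max 50.0 58.3
60 14 h5/50/95 [ 1.3  9.6 16.8] b [-12.9  -5.5] amin/max 61.0 69.8
70 19 h5/50/95 [ 4.3 12.9 17.4] b [-11.5   0.2] amin/max 70.7 80.0
80 9 h5/50/95 [ 3.7 11.  17.1] b [-9.4 -4.7] amin/max 80.7 84.6
top 106 69
60 39 h5/50/95 [ 9.6 18.2 20.4] b [-9.4  8.1] amin/max 63.0 69.6
70 45 h5/50/95 [11.1 16.3 20. ] b [-8.2 10.4] amin/max 70.4 79.8
80 22 h5/50/95 [11.7 15.5 17.2] b [-7.3  8.5] amin/max 80.1 85.3
win px [384.03703704 110.37037037] [[ 634.7 -211.7  152. ]]
```

Run:
```python
from h import *
rows([((490,-157,185),frame(-.365,0))],[12],-1)
```

```text
12 rows; max 31.5 mm 1.6 deg
-31.3 1.0 3.9 0.001 0.028 0.000 -1; -31.4 1.0 3.1 0.001 0.028 0.000 -1; -31.5 1.1 2.2 0.001 0.028 0.000 -1; -31.5 1.1 1.3 0.001 0.028 0.000 -1; -31.5 1.1 0.4 0.001 0.028 0.000 -1; -31.5 1.1 -0.5 0.001 0.028 0.000 -1; -31.5 1.1 -1.4 0.001 0.028 0.000 -1; -31.4 1.1 -2.3 0.001 0.028 0.000 -1; -31.4 1.1 -3.2 0.001 0.028 0.000 -1; -31.3 1.1 -4.0 0.001 0.028 0.000 -1; -31.1 1.1 -4.9 0.001 0.028 0.000 -1; -31.0 1.1 -5.8 0.001 0.028 0.000 -1
```

Emit:
drive_tool:
  plan: "-15 1 2 0 0.028 0 -1; -31 1 3 0 0.028 0 -1; -33 1 2 0 0.028 0 -1; -33 1 1.5 0 0.028 0 -1; -33 1 0.5 0 0.028 0 -1; -33 1 -0.5 0 0.028 0 -1; -33 1 -1.5 0 0.028 0 -1; -33 1 -2.5 0 0.028 0 -1; -33 1 -3 0 0.028 0 -1; -33 1 -4 0 0.028 0 -1; -31 1 -5 0 0.028 0 -1; -15 1 -3 0 0.028 0 -1"

```text
time_s: 19.5
tcp_pos: [482.1, -146.5, 172.3]
eef_rot: [-0.579, -0.399, 0.401, 0.587]
contact_force: [-0.4, -0.5, -1.2]
opening: 33.8
```

Run:
```python
from h import *
gl()
rows([((495,-159.5,145),frame(-.365,0)),((510,-165,145),frame(-.365,0))],[6,4],-1)
```

```text
t 19.5 q [0.738, 0.118, -0.56, 1.849, 0.061, 1.203, 1.361] tcp [482.1, -146.5, 172.3] F [-0.4, -0.5, -1.2] open 33.8
jaw x [0.36  0.933 0.004] finger y [-0.008  0.007 -1.   ]
grasp [ 482.3 -146.7  191.3] tilt 0.011 yaw 2.417
10 rows; max 5.5 mm 0.1 deg
-1.3 4.5 -2.8 -0.002 -0.000 0.001 -1; -1.3 4.5 -2.8 -0.002 -0.000 0.001 -1; -1.3 4.5 -2.8 -0.002 -0.000 0.001 -1; -1.3 4.5 -2.8 -0.002 -0.000 0.001 -1; -1.3 4.5 -2.8 -0.002 -0.000 0.001 -1; -1.3 4.6 -2.8 -0.002 -0.000 0.001 -1; 0.1 0.0 -4.0 0.000 0.000 0.000 -1; 0.1 0.0 -4.0 0.000 0.000 0.000 -1; 0.1 0.0 -4.0 0.000 0.000 0.000 -1; 0.1 0.0 -4.0 0.000 0.000 0.000 -1
```

Emit:
drive_tool:
  plan: "-1.3 4.5 -2.8 -0.002 0 0 -1; -1.3 4.5 -2.8 -0.002 0 0 -1; -1.3 4.5 -2.8 -0.002 0 0 -1; -1.3 4.5 -2.8 -0.002 0 0 -1; -1.3 4.5 -2.8 -0.002 0 0 -1; -1.3 4.5 -2.8 -0.002 0 0 -1; 0 0 -4 0 0 0 -1; 0 0 -3 0 0 0 -1; 0 0 0 0 0 0 -1"

```text
time_s: 20.25
tcp_pos: [502.4, -160.2, 138.8]
eef_rot: [-0.58, -0.402, 0.4, 0.584]
contact_force: [-1.0, -0.1, -0.2]
opening: 34.0
```

Run:
```python
from h import *
s,M=gl(); c=np.array(s['tcp_pos'])
yaw=-np.arctan2(M[0,0],M[1,0]); print('toolyaw',yaw)
rows([((510,-165,145),frame(-.365,0))],[4],-1)
im,d=snapshot('side'); im2,d2=snapshot('top'); np.savez('s3.npz',im=im,d=d,im2=im2,d2=d2)
for n,i,dd in (('side',im,d),('top',im2,d2)):
    a,b,h,k,g=thermo_fit(n,i,dd,c,yaw,100)
    for lo in range(-90,100,10):
        q=k&(a>=lo)&(a<lo+10)&np.isfinite(h)
        if q.sum()>3: print(n,lo,q.sum(),'h',np.percentile(h[q],[5,50,95]).round(1),'b',np.percentile(b[q],[5,95]).round(1),'a',a[q].min().round(1),a[q].max().round(1))
save('aim',np.vstack([cv2.resize(im[150:300,230:430],(600,300),interpolation=cv2.INTER_CUBIC)[:,:],cv2.resize(im2[80:180,290:430],(600,300),interpolation=cv2.INTER_CUBIC)]))
```

```text
t 20.25 q [0.728, 0.194, -0.552, 1.843, 0.105, 1.137, 1.346] tcp [502.4, -160.2, 138.8] F [-1.0, -0.1, -0.2] open 34.0
jaw x [0.357 0.934 0.006] finger y [-0.001  0.006 -1.   ]
grasp [ 502.4 -160.3  157.8] tilt 0.006 yaw 1.683
toolyaw -0.3649542220275672
4 rows; max 2.7 mm 0.1 deg
-0.4 -1.6 -2.2 -0.001 0.000 0.001 -1; -0.4 -1.6 -2.2 -0.001 0.000 0.001 -1; -0.4 -1.6 -2.2 -0.001 0.000 0.001 -1; -0.4 -1.5 -2.2 -0.001 0.000 0.001 -1
side -70 31 h [ 0.1 19.5 23.5] b [-16.4  12.2] a -64.4 -61.1
side -60 64 h [ 0.2 20.6 23.7] b [-16.6  13.6] a -59.4 -51.2
side -50 63 h [ 1.3 21.4 24.7] b [-16.3  13.3] a -49.4 -41.2
side -40 34 h [-2.4 20.5 23.7] b [-16.9  12.8] a -39.4 -36.1
side 50 39 h [ 1.3 14.5 20.2] b [-12.    7.7] a 50.1 59.0
side 60 39 h [ 4.5 15.1 19.4] b [-10.    5.4] a 60.1 70.0
side 70 31 h [ 2.9 12.1 16.8] b [-9.1  4.2] a 70.2 79.2
side 80 19 h [ 2.3 12.8 15.8] b [-8.2  5.1] a 80.0 86.5
top -70 58 h [ 3.7 19.7 24. ] b [-11.7  17. ] a -66.6 -60.2
top -60 79 h [10.3 21.1 23.9] b [-13.8  17.8] a -59.9 -50.0
top -50 80 h [ 7.2 21.  24.1] b [-13.7  17.4] a -49.9 -40.1
top -40 68 h [ 8.2 21.1 23.4] b [-13.1  17.6] a -40.0 -30.1
top -30 12 h [16.  21.2 24.7] b [-15.9   4.9] a -29.9 -27.7
top -20 9 h [19.2 21.7 24.4] b [-11.4   4.5] a -18.8 -16.7
top 40 5 h [18.9 19.7 22. ] b [2.7 5.9] a 45.4 48.7
top 50 31 h [10.2 16.7 20.9] b [-0.9 12.4] a 50.7 59.8
top 60 42 h [ 9.2 15.3 18.6] b [-6.  11.1] a 60.3 69.5
top 70 40 h [ 7.6 14.6 16.9] b [-6.7  9.9] a 70.2 79.8
top 80 13 h [ 7.8 11.  16.2] b [-5.6  9.5] a 80.2 83.7
```

View pics/aim.png

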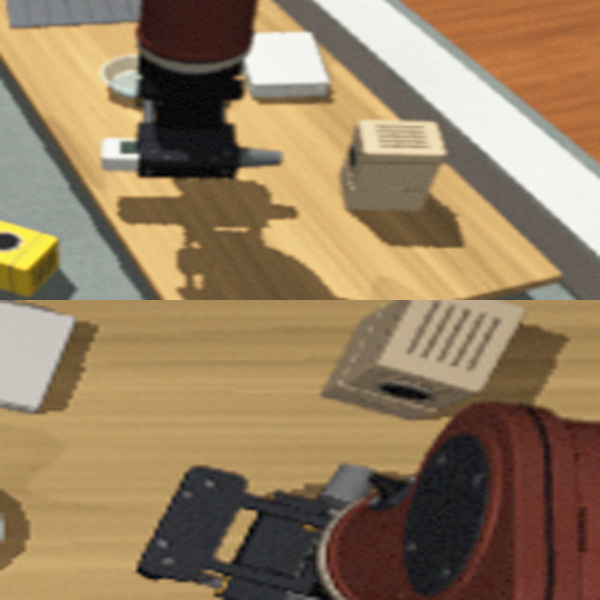

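Emit:
drive_tool:
  plan: "-0.4 -1.6 -2.4 -0.001 0 0.001 -1; -0.4 -1.6 -2.4 -0.001 0 0.001 -1; -0.4 -1.6 -2.4 -0.001 0 0.001 -1; -0.4 -1.5 -2 -0.001 0 0 -1; 0 0 0 0 0 0 -1"

```text
time_s: 20.77
tcp_pos: [511.2, -165.6, 147.1]
eef_rot: [0.583, 0.402, -0.4, -0.582]
contact_force: [-0.3, 0.2, -0.3]
opening: 33.3
```

Run:
```python
from h import *
gl()
rows([((510,-165,144.5),frame(-.365,0))],[2],-1)
```

```text
t 20.77 q [0.724, 0.202, -0.549, 1.816, 0.114, 1.152, 1.344] tcp [511.2, -165.6, 147.1] F [-0.3, 0.2, -0.3] open 33.3
jaw x [0.357 0.934 0.002] finger y [ 0.004  0.    -1.   ]
grasp [ 511.2 -165.6  166.1] tilt 0.004 yaw 0.108
2 rows; max 1.5 mm 0.1 deg
0.1 1.3 0.7 0.002 -0.000 0.001 -1; 0.1 1.3 0.7 0.002 -0.000 0.001 -1
```

Emit:
drive_tool:
  plan: "0 1.5 0.6 0 0 0 -1; 0 1 0.6 0 0 0 -1; 0 0 0 0 0 0 -1; 0 0 0 0 0 0 -1; 0 0 0 0 0 0 -1; 0 0 0 0 0 0 -1; 0 0 0 0 0 0 -1; 0 0 0 0 0 0 -1; 0 0 0 0 0 0 -1; 0 0 0 0 0 0 -1; 0 0 0 0 0 0 -1; 0 0 0 0 0 0 -1"

```text
time_s: 21.77
tcp_pos: [509.6, -165.2, 144.3]
eef_rot: [0.583, 0.402, -0.4, -0.582]
contact_force: [0.4, 0.3, -0.5]
opening: 33.6
```

Emit:
drive_tool:
  plan: "0 0 0 0 0 0 -1; 0 0 0 0 0 0 -1; 0 0 0 0 0 0 -1; 0 0 0 0 0 0 -1; 0 0 0 0 0 0 -1; 0 0 0 0 0 0 -1; 0 0 0 0 0 0 -1; 0 0 0 0 0 0 -1; 0 0 0 0 0 0 -1; 0 0 0 0 0 0 -1; 0 0 0 0 0 0 -1; 0 0 0 0 0 0 -1"

```text
time_s: 22.77
tcp_pos: [509.7, -165.2, 144.3]
eef_rot: [0.583, 0.402, -0.4, -0.582]
contact_force: [0.8, 0.3, -1.9]
opening: 33.6
```

Emit:
drive_tool:
  plan: "0 0 0 0 0 0 -1; 0 0 0 0 0 0 -1; 0 0 0 0 0 0 -1; 0 0 0 0 0 0 -1; 0 0 0 0 0 0 -1; 0 0 0 0 0 0 -1; 0 0 0 0 0 0 -1; 0 0 0 0 0 0 -1; 0 0 0 0 0 0 -1; 0 0 0 0 0 0 -1; 0 0 0 0 0 0 -1; 0 0 0 0 0 0 -1"

```text
time_s: 23.77
tcp_pos: [509.7, -165.2, 144.3]
eef_rot: [0.583, 0.402, -0.4, -0.582]
contact_force: [-0.4, -0.2, -0.5]
opening: 34.0
```

Run:
```python
from h import *
s,M=gl(); print('yaw',-np.arctan2(M[0,0],M[1,0]))
# placement: thermo along mat axis (yaw -0.222) at mat centre (578,234): TCP at x_t=-9
f=np.array([np.cos(.222),-np.sin(.222)]); print(np.array([578,234])-9*f)
t=(569,236)
rows([((480,-150,190),frame(-.365,0)),((569,236,190),frame(-.222,0))],[4,14],-1)
```

```text
t 23.77 q [0.725, 0.202, -0.549, 1.822, 0.114, 1.146, 1.343] tcp [509.7, -165.2, 144.3] F [-0.4, -0.2, -0.5] open 34.0
jaw x [0.357 0.934 0.002] finger y [ 0.003  0.    -1.   ]
grasp [ 509.6 -165.2  163.3] tilt 0.003 yaw 0.128
yaw -0.3655687395044788
[569.22086865 235.98162882]
18 rows; max 28.3 mm 0.6 deg
0.9 -11.5 8.2 0.001 -0.000 0.000 -1; 0.9 -11.4 8.3 0.001 -0.000 0.000 -1; 0.9 -11.4 8.3 0.001 -0.000 0.000 -1; 0.9 -11.4 8.3 0.001 -0.000 0.000 -1; 28.0 0.0 3.9 0.000 -0.010 0.000 -1; 28.1 0.0 3.6 0.000 -0.010 0.000 -1; 28.1 0.0 3.3 0.000 -0.010 0.000 -1; 28.1 0.0 3.0 0.000 -0.010 0.000 -1; 28.2 0.0 2.8 0.000 -0.010 0.000 -1; 28.2 0.0 2.5 0.000 -0.010 0.000 -1; 28.2 0.0 2.2 0.000 -0.010 0.000 -1; 28.2 0.0 1.9 0.000 -0.010 0.000 -1; 28.2 0.0 1.6 0.000 -0.010 0.000 -1; 28.3 0.0 1.3 0.000 -0.010 0.000 -1; 28.3 0.0 1.0 0.000 -0.010 0.000 -1; 28.3 0.0 0.7 0.000 -0.010 0.000 -1; 28.3 0.0 0.4 0.000 -0.010 0.000 -1; 28.3 0.0 0.2 0.000 -0.010 0.000 -1
```

Emit:
drive_tool:
  plan: "1 -6 6 0 0 0 -1; 1 -12 8 0 0 0 -1; 1 -14 9 0 0 0 -1; 1 -14 9 0 0 0 -1; 10 0 4 0 -0.005 0 -1; 25 0 4 0 -0.010 0 -1; 30 0 4 0 -0.010 0 -1; 32 0 4 0 -0.010 0 -1"

```text
time_s: 24.43
tcp_pos: [495.8, -54.6, 193.0]
eef_rot: [0.579, 0.408, -0.407, -0.576]
contact_force: [1.0, 0.1, -1.1]
opening: 33.5
```

Emit:
drive_tool:
  plan: "34 0 3.5 0 -0.012 0 -1; 34 0 3.5 0 -0.012 0 -1; 34 0 3 0 -0.012 0 -1; 34 0 3 0 -0.012 0 -1; 34 0 2.5 0 -0.012 0 -1; 34 0 2 0 -0.012 0 -1; 32 0 2 0 -0.012 0 -1; 25 0 1 0 -0.012 0 -1; 12 0 0 0 0 0 -1"

```text
time_s: 25.18
tcp_pos: [552.7, 236.8, 191.6]
eef_rot: [0.556, 0.44, -0.437, -0.554]
contact_force: [-0.4, -1.0, -0.8]
opening: 34.1
```

Run:
```python
from h import *
s,M=gl(); print('yaw',-np.arctan2(M[0,0],M[1,0]))
rows([((569,236,150),frame(-.222,0))],[4],-1)
```

```text
t 25.18 q [0.175, 0.356, -0.815, 1.602, 0.269, 1.294, 0.655] tcp [552.7, 236.8, 191.6] F [-0.4, -1.0, -0.8] open 34.1
jaw x [0.232 0.973 0.003] finger y [ 0.005  0.001 -1.   ]
grasp [552.6 236.8 210.6] tilt 0.005 yaw 0.262
yaw -0.23377936739617802
4 rows; max 11.2 mm 0.2 deg
0.7 10.4 -4.0 0.001 -0.003 0.001 -1; 0.7 10.4 -4.0 0.001 -0.003 0.001 -1; 0.7 10.4 -4.0 0.001 -0.003 0.001 -1; 0.7 10.4 -4.0 0.001 -0.003 0.001 -1
```

Emit:
drive_tool:
  plan: "0.7 10.5 -4 0 -0.003 0 -1; 0.7 10.5 -4 0 -0.003 0 -1; 0.7 10.5 -4 0 -0.003 0 -1; 0.7 10.5 -4 0 -0.003 0 -1; 0 12 0 0 0 0 -1; 0 12 0 0 0 0 -1; 0 12 0 0 0 0 -1; 0 10 0 0 0 0 -1; 0 6 0 0 0 0 -1; 0 0 0 0 0 0 -1"

```text
time_s: 26.02
tcp_pos: [570.1, 234.8, 87.3]
eef_rot: [0.553, 0.443, -0.44, -0.551]
contact_force: [0.0, 0.6, -0.6]
opening: 33.8
```

Emit:
drive_tool:
  plan: "0 1.5 0 0 0 0 -1; 0 0 0 0 0 0 -1"

```text
time_s: 26.18
tcp_pos: [570.3, 234.7, 87.6]
eef_rot: [0.554, 0.443, -0.44, -0.551]
contact_force: [0.7, 0.3, -1.1]
opening: 33.7
```

Emit:
drive_tool:
  plan: "0 0 0 0 0 0 -1; 0 0 0 0 0 0 -1"

```text
time_s: 26.35
tcp_pos: [570.4, 234.5, 87.3]
eef_rot: [0.554, 0.443, -0.44, -0.551]
contact_force: [0.2, 0.8, 0.9]
opening: 33.7
```

Run:
```python
from h import *
s,M=gl(); c=np.array(s['tcp_pos']); yaw=-np.arctan2(M[0,0],M[1,0])
im,d=snapshot('side'); a,b,h,k,g=thermo_fit('side',im,d,c,yaw,100)
for lo in range(-70,100,10):
    q=k&(a>=lo)&(a<lo+10)&np.isfinite(h)
    if q.sum()>3: print(lo,q.sum(),'z',(np.percentile(h[q],[5,50,95])+c[2]).round(1))
```

```text
t 26.35 q [0.135, 0.479, -0.767, 1.678, 0.367, 1.128, 0.614] tcp [570.4, 234.5, 87.3] F [0.2, 0.8, 0.9] open 33.7
jaw x [0.221 0.975 0.001] finger y [ 0.007 -0.001 -1.   ]
grasp [570.3 234.5 106.3] tilt 0.007 yaw -0.107
-70 44 z [ 81.9  95.  113.5]
-60 45 z [ 83.8 105.5 113.3]
-50 44 z [ 82.7 106.3 113.7]
-40 41 z [ 82.8 103.1 113.7]
-30 18 z [83.2 90.2 97.8]
-20 20 z [ 82.   88.1 102.5]
-10 12 z [ 82.1  92.1 104.3]
0 14 z [ 81.9  96.8 107.4]
10 17 z [ 80.5  89.6 100.2]
20 20 z [ 81.5  87.2 100.3]
30 19 z [ 82.4  89.6 100.3]
40 17 z [82.4 92.1 98.9]
50 34 z [ 82.8  95.4 109.3]
60 33 z [ 82.2  95.5 107.9]
70 34 z [ 81.6  86.8 106.2]
80 25 z [ 80.1  85.3 104.8]
90 27 z [79.4 83.1 86.6]
```

Emit:
drive_tool:
  plan: "0 1.5 0 0 0 0 -1; 0 1 0 0 0 0 -1; 0 0 0 0 0 0 -1"

```text
time_s: 26.65
tcp_pos: [570.4, 234.5, 87.5]
eef_rot: [0.555, 0.443, -0.44, -0.55]
contact_force: [1.1, 0.0, -0.8]
opening: 33.9
```

Emit:
drive_tool:
  plan: "0 0 0 0 0 0 -0.3; 0 0 0 0 0 0 -0.1; 0 0 0 0 0 0 0.2; 0 0 0 0 0 0 0.5; 0 0 0 0 0 0 1; 0 0 0 0 0 0 1; 0 0 0 0 0 0 1; 0 0 0 0 0 0 1; 0 0 0 0 0 0 1; 0 0 0 0 0 0 1"

```text
time_s: 27.48
tcp_pos: [570.4, 234.2, 86.0]
eef_rot: [0.555, 0.443, -0.44, -0.551]
contact_force: [-0.6, 0.1, 0.7]
opening: 82.9
```

Emit:
drive_tool:
  plan: "0 -5 0 0 0 0 1; 0 -12 0 0 0 0 1; 0 -15 0 0 0 0 1; 0 -15 0 0 0 0 1; 0 -20 0 0 0 0 1; 0 -20 0 0 0 0 1; 0 -20 0 0 0 0 1; 0 -20 -20 0 0 0 1; 0 -10 25 0 0 0 1; 0 0 25 0 0 0 1; 0 0 25 0 0 0 1; 0 0 20 0 0 0 1"

```text
time_s: 28.48
tcp_pos: [497.7, 251.5, 239.3]
eef_rot: [0.554, 0.444, -0.437, -0.552]
contact_force: [-0.6, -0.1, 0.5]
opening: 87.1
```

Run:
```python
from h import *
gl()
im,d=snapshot('side'); im2,d2=snapshot('top')
save('end',np.vstack([cv2.resize(im[100:290,150:450],(474,300)),cv2.resize(im2[60:210,90:460],(740,300))[:,:474]]) if 0 else np.vstack([cv2.resize(im[95:275,190:440],(740,330)),cv2.resize(im2[60:210,90:460],(740,260))]))
for n,i,dd in (('side',im,d),('top',im2,d2)):
    P=cloud(n,dd); g=i.astype(int)
    m=((P[...,2]>100)&(P[...,2]<122)&(P[...,0]>470)&(P[...,0]<680)&(P[...,1]>150)&(P[...,1]<310)&(g.min(2)>140)).astype(np.uint8)*255
    cs=cv2.findContours(m,cv2.RETR_EXTERNAL,cv2.CHAIN_APPROX_NONE)[0]
    if cs:
        c=max(cs,key=cv2.contourArea)[:,0]; b=cv2.minAreaRect(onplane(n,c,111)[:,:2].astype(np.float32)); print(n,'body',b, 'z',np.median(P[...,2][m>0]))
    m=((abs(P[...,2]-190)<6)&(P[...,0]>590)&(P[...,0]<730)&(P[...,1]<-140)&(P[...,1]>-300)).astype(np.uint8)*255
    cs=cv2.findContours(m,cv2.RETR_EXTERNAL,cv2.CHAIN_APPROX_NONE)[0]
    if cs:
        c=max(cs,key=cv2.contourArea)[:,0]; b=cv2.minAreaRect(onplane(n,c,190)[:,:2].astype(np.float32)); print(n,'lid',b,np.median(P[...,2][m>0]))
    m=((P[...,2]>95)&(P[...,2]<125)&(P[...,0]>600)&(P[...,0]<760)&(P[...,1]>-70)&(P[...,1]<110)).astype(np.uint8)*255
    cs=cv2.findContours(m,cv2.RETR_EXTERNAL,cv2.CHAIN_APPROX_NONE)[0]
    if cs:
        c=max(cs,key=cv2.contourArea)[:,0]; b=cv2.minAreaRect(onplane(n,c,109)[:,:2].astype(np.float32)); print(n,'charger',b)
```

```text
t 28.48 q [0.203, 0.222, -0.863, 1.643, 0.176, 1.346, 0.659] tcp [497.7, 251.5, 239.3] F [-0.6, -0.1, 0.5] open 87.1
jaw x [0.224 0.975 0.006] finger y [ 0.01   0.004 -1.   ]
grasp [497.5 251.5 258.3] tilt 0.011 yaw 0.35
side body ((560.9235229492188, 233.01571655273438), (36.712242126464844, 113.71907806396484), 70.73575592041016) z 111.07333183322368
side lid ((665.619384765625, -228.07992553710938), (61.124183654785156, 68.20316314697266), 67.95399475097656) 189.24890128264008
side charger ((682.1544799804688, 6.0869598388671875), (124.47706604003906, 79.90430450439453), 72.74297332763672)
top body ((574.7835083007812, 234.0328369140625), (32.43968200683594, 85.35982513427734), 77.34487915039062) z 110.56331972896237
top lid ((666.4603881835938, -223.2022247314453), (56.19364929199219, 66.9799575805664), 68.1723861694336) 189.275516373085
top charger ((683.0308227539062, 13.611255645751953), (109.50770568847656, 79.2911148071289), 73.0254898071289)
```

View pics/end.png

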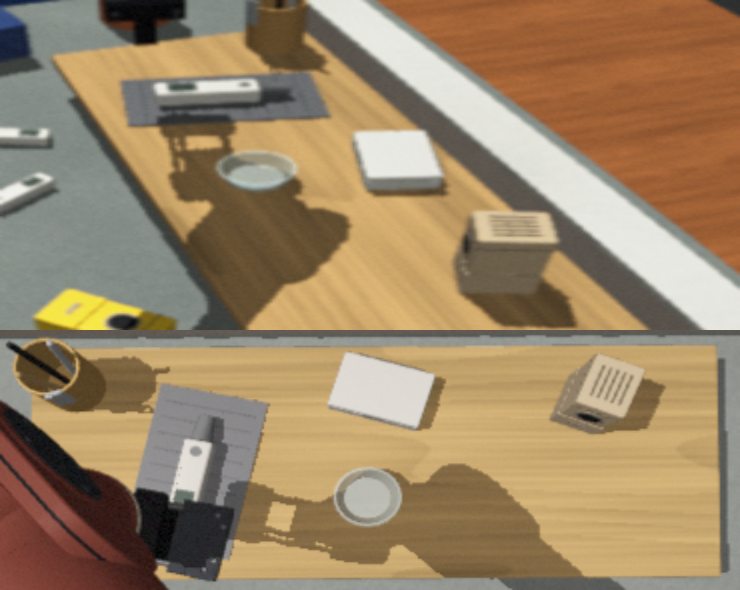

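```bash
python3 -c "
from h import *
print(hand_in())"
```

```text
the job is handed in; nothing more can be done
None
```

The job is done and handed in at about 28.6 s of the 72 s allowed.

- **Dryer:** I gripped the beige dryer near its lid end, turned it upright, set it on the shelf and let go. In the last pictures its lid is at z ≈ 189 mm (190 expected), and its position did not change after release.
- **Thermometer:** I lifted the largest of the three and held it level and in line with the window, with the nose about 50 mm away. It stayed there for about 2.9 s, with the measured tool position moving only about 0.1 mm. The sideways aim agreed to about 1 mm in both cameras.
- **Putting it back:** It lies display up along the middle of the mat, with its top at z ≈ 111 mm as expected. The gripper is open and about 13 cm above it.
- **Bystanders:** The charger measured the same place as at the start. The ring dish and pen cup look unmoved in the final pictures, though I did not measure them again.

**Doubts:**
- The two cameras disagree by about 4–5 mm in y on the dryer's position.
- Joint 3 read −1.305 rad once while I was lifting away from the dryer, against its limit of −1.3. It may be noise or controller tolerance, but I could not rule out that it counts as passing the range.

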